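Lock the levelling jack's screw with its jam nut

ROBOT

A 6-joint arm with a two-finger parallel gripper is mounted at the origin on the work surface. World frame = base frame: x ahead of the robot, y to its left, z up, the work surface at z = 0. Lengths are in m, angles in rad, forces in N, time in s.
With the tool pointing down it reaches from about 0.375 to 0.925 m from the base axis. Payload 5.7 kg.
Tool frame: the origin (TCP) lies on the centre line of the jaws, within the pads' length; the fingertips stand 22 mm ahead of it and the grasp point (between the pads) lies 3 mm ahead of it; z points along the fingers, y is the direction in which the jaws open and shut (so a half turn about z gives the same grasp; the last joint's range is limited). The gripper opens to 85 mm and grips with 20 to 120 N. Pads are 22 mm wide; open, the fingers measure 114 mm over their backs; the gripper's body (76 mm by 85 mm) begins 54 mm behind the grasp point. The pads swing forward as they close: fully open they stand 13 mm farther back than shut.
Start: joints at [1.046, 0.359, 1.51, -0, 1.272, -0.115], TCP at [0.239, 0.55, 0.253] pointing down, gripper open.
Joint ranges: [-2.97, 2.97], [-1.01, 2.36], [0.21, 2.38], [-0.96, 4.11], [0.2, 2.71], [-2.98, 2.98]. Speed limits (rad/s): [2.39, 2.39, 3.14, 3.14, 3.14, 3.14].

INTERFACE

Orientations are given as a unit quaternion [w, x, y, z].
In Python, from bench import ctrl gives the robot as it stands. The module is installed in compiled form; this text tells all that it offers.
- The arm moves only by the tool jog_arm, never from a script. Its argument "series" is a list of rows, each a list of 7 numbers: the shift along the tool's x, y, z in cm, then the turn, a rotation vector about the tool's x, y, z in rad, then the closure in counts, from 0 (fully open) to 255 (shut). In form: [[x, y, z, wx, wy, wz, claw], ...]. A call has 1 to 12 rows; each row shifts and turns the pose as measured when the row begins, along the tool's axes as they then stand; what a row does not reach is not made up. A row lasts 1/10 s, in which the tool goes at most 50 mm and 8.59 degrees, less where a joint would pass 70% of its speed; a pose out of reach is approached as far as the arm can. A call is refused whole if a number of a shift passes 5 or a number of a turn 0.15, either way. A call with a gripper value outside its range is refused whole. The fingers move at their own pace and stop on an object; "newtons" is the grip in N (left out, the last holds). Time passes only in rows, so rows that do not move let the fingers close. It gives the time, the measured TCP pose, the force and the opening at its end, in the units of the state.
- ctrl.observe(): the state, without advancing time (a new reading comes with each control period).
- ctrl.get_image(name): name is "scene" or "top" or "wrist"; returns a dict with "color" (384x512x3 uint8, blue, green, red), "vfov" (degrees; the focal length in pixels is half the picture's height over the tangent of half this angle, whatever the lens; pixels are square), "cx", "cy" (the principal point, pixels), "R" (3x3) and "t" (3): a world point X has camera coordinates R X + t. Camera axes: x right, y down, z forward; pixel columns grow to the right and rows downward; lengths in m; the calibration is good to about 2 mm. A picture is of the moment at which its call begins. There is no depth.
- ctrl.hand_in(): hands the job in, once; it reports no verdict.
The state is a dict: "t": time; "joints": joint angles; "qvel": joint speeds; "joint_efforts": joint torques, N m; "eef_pos": TCP position; "tool_rot": TCP orientation; "wrist_force": force on the tool from outside, world axes, zero at the start; "wrist_torque": the same for the moment, N m; "width": finger opening in m.
Only numpy, scipy, OpenCV 4.12 (cv2) and the standard library are available. Lean on these libraries where they do the work, as an engineer would, in place of code of your own. Each camera call takes 0.05 s, during which the arm holds its last target.

TASK

Lock the levelling jack at its present setting: fit the blue box key over the square brass screw head, with the key's arm down between the two steel posts so that the screw is held, then swing the yellow-pinned lever of the jam nut clockwise (seen from above) until the nut meets its washer and is firmly tight, about 0.8 N m (a 10 N sideways push at the pin), without overtightening it. The screw's red pointer must stay at its setting, apart from the slight play of the key; leave the key in place on the head, and do not disturb the tape roll, the blue bin or the orange can.

Things in the scene. Friction and masses are not known exactly. Their poses are not given: they have to be found in the camera images.
- jack: Levelling jack, grey, fixed: base plate 130 (x) x 165 (y) x 12 mm from y -112 to +52. Origin on the table under the axis of its vertical screw. On the axis: round boss (diameter 60) to z 40 mm, washer, hexagonal jam nut (z 44 to 58, 48 mm over corners), then the screw's collar and square head.
- post_gap (a point): Midway between the tops of the jack's two upright steel posts, which hold the key's arm: diameter 10 mm, at x +-15, y -75 mm in the jack's frame, from the plate to z 100 mm; 20 mm clear gap between them.
- screw_collar (a point): On the screw's axis, on the top face of its collar (diameter 40, z 66 mm) on which the fitted key rests. The brass head stands on it: 24 x 24 mm square, 20 mm tall, its top 4 mm only 19 mm wide. Frame turns with the screw; x, y are normal to the head's flats and start within 0.03 rad of the jack's.
- pointer_tip (a point): Tip of the white, red-ended pointer fixed to the screw's collar, 48 mm from the axis along the screw's x, z 65 mm: it shows the setting. The screw turns easily (0.05 N m, less than the nut's drag), so it goes along with the nut unless it is held.
- lever_pin (a point): Top centre (z 100 mm) of the upright yellow pin on the jam nut's lever: round, diameter 14 mm, free down to z 57 mm, where a boss of diameter 20 mm begins; 80 mm from the screw's axis, on the jack's +y side. The lever (14 mm wide, z 46 to 56) swings about that axis; clockwise from above tightens.
- washer (a joint): How far the nut has squeezed the spring washer, rad of nut rotation; 0 at the start. The nut first swings freely (0.09 N m) through an unknown 0.6 to 1.2 rad (48 to 96 mm at the pin); then it meets the washer: resistance jumps to 0.40 N m and grows 2.5 N m per rad (0.8 N m at 0.16), solid at 0.40. Let go, it stays tight.
- key: Loose box key, 0.30 kg, upright on the table. Origin: centre of underside. Blue block 42 x 42 x 30 mm with a square hole from below, 25.6 mm wide (sides along x, y), 22 mm deep, 3 mm chamfer. Blue arm 12 mm wide, z 9 to 21, runs along -y to y -95 mm. Fitted, it stands on the collar with the jack's yaw, arm between the posts.
- key_grip (a point): Middle (55 mm above the key's underside) of its bright steel grip: 24 x 24 mm square, sides along the key's x and y, standing on the block's centre from z 30 to 80 mm in the key's frame.
- tape: Blue tape roll lying flat, diameter 72 mm, 20 mm tall; bystander. Origin: centre of its underside.
- bin: Open blue plastic bin 150 x 110 x 75 mm; bystander. Origin: centre of its underside.
- can: Orange can standing upright, diameter 52 mm, 110 mm tall; bystander. Origin: centre of its underside.
Things that resemble listed ones, but are neither listed nor needed, are in the scene too. Of the things that look like the jack, the smaller one is meant.

How it is judged:
By the outcome, as a careful person would: the job done as asked, in the order asked, and still so for the second after the job is handed in, with the robot touching nothing.
It also fails if it takes over 69 s, if anything falls off the work surface, if the arm or the gripper's body presses on something with over 40 N, if the wrist force passes 120 N, or if a joint passes its speed limit or range.

## Working session

There is one attempt and no reset: what is moved stays moved. The work goes in short steps, Python scripts to look and compute and a tool call to move; the robot and the scene stay as the last step left them, time stands still between calls to the robot, and variables do not carry over. Pictures are saved under pics/ and viewed, and the job is handed in when it is done.

Besides the shell and the picture viewer there is one more tool, called after "Emit:" as name(argument=value, ...) on one line, values as JSON. jog_arm: Moves the arm, as the interface text tells. Its arguments: {"type":"object","properties":{"series":{"type":"array","items":{"type":"array","items":{"type":"number"}}},"newtons":{"type":"number"}},"required":["series"]}

```bash
mkdir -p pics
cat > h.py <<'E'
import numpy as np, cv2
from bench import ctrl
def grab(n,tag):
    d=ctrl.get_image(n); cv2.imwrite(f'pics/{n}_{tag}.png',d['color'])
    np.savez(f'pics/{n}_{tag}.npz',**{k:np.array(v) for k,v in d.items()}); return d
def load(n,tag): return dict(np.load(f'pics/{n}_{tag}.npz'))
def K(d):
    h=d['color'].shape[0]; f=h/2/np.tan(np.radians(float(d['vfov']))/2); return f,float(d['cx']),float(d['cy'])
def ray(d,u,v):
    f,cx,cy=K(d); R=np.array(d['R']);t=np.array(d['t'])
    return -R.T@t, R.T@np.array([(u-cx)/f,(v-cy)/f,1.])
def onz(d,u,v,z):
    o,r=ray(d,u,v); return o+r*(z-o[2])/r[2]
def proj(d,X):
    f,cx,cy=K(d); c=np.array(d['R'])@np.array(X)+np.array(d['t']); return np.array([f*c[0]/c[2]+cx,f*c[1]/c[2]+cy])
def tri(a,b):
    # list of (d,u,v)
    A=np.zeros((3,3));B=np.zeros(3)
    for d,u,v in (a,b):
        o,r=ray(d,u,v); r=r/np.linalg.norm(r);P=np.eye(3)-np.outer(r,r);A+=P;B+=P@o
    return np.linalg.solve(A,B)
E
python3 - <<'E'
from h import *
for n in('scene','top','wrist'):
    d=grab(n,'0'); print(n,d['vfov'],d['cx'],d['cy'],(-np.array(d['R']).T@d['t']).round(3))
print(ctrl.observe())
E
```

```text
scene 52.95750608283728 258.6707178445709 189.49050888750423 [ 1.153 -0.101  0.88 ]
top 55.44814650233558 257.56064645700485 186.71972280897134 [0.368 0.003 0.922]
wrist 62.29202812001192 255.8108232211568 193.46382638217526 [0.173 0.579 0.372]
{'t': 0.15, 'joints': array([ 1.04589755e+00,  3.59362213e-01,  1.51117943e+00, -2.26092351e-05,
        1.27247682e+00, -1.15067655e-01]), 'qvel': array([ 0.00051146, -0.00284535, -0.00360029, -0.00238905,  0.00202264,
        0.000458  ]), 'joint_efforts': array([-4.04224156e-04, -5.28032398e+01, -2.78930014e+01, -1.74226820e-04,
        8.23397044e-03,  5.15692636e-05]), 'eef_pos': array([0.23882568, 0.54989451, 0.25263483]), 'tool_rot': array([-2.13990838e-04,  2.03481177e-01,  9.79078599e-01, -6.80118660e-04]), 'wrist_force': array([0.36174311, 0.35756025, 0.32414878]), 'wrist_torque': array([-0.02006005,  0.00123451,  0.00583874]), 'width': 0.08554479710820177}
```

```bash
ls pics
```

```text
scene_0.npz
scene_0.png
top_0.npz
top_0.png
wrist_0.npz
wrist_0.png
```

View pics/scene_0.png

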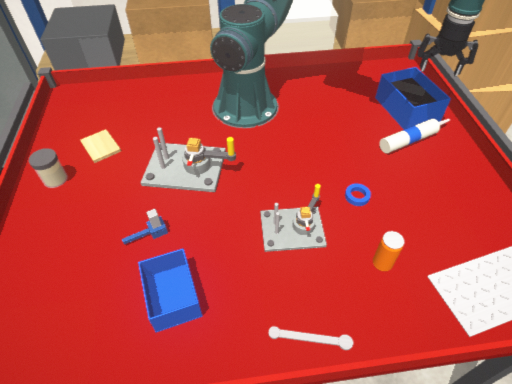

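View pics/top_0.png

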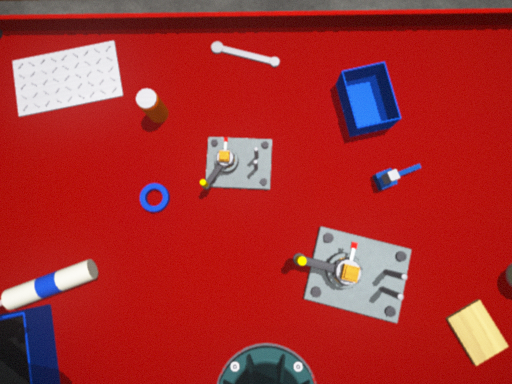

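View pics/wrist_0.png

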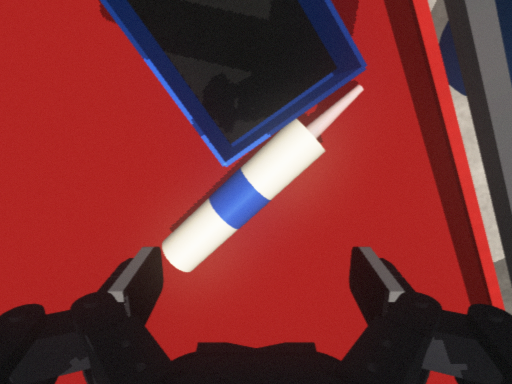

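Run:
```python
from h import *
d=load('top','0'); s=load('scene','0')
c=d['color']
a=cv2.resize(c[125:200,195:285],None,fx=6,fy=6,interpolation=cv2.INTER_CUBIC)
b=cv2.resize(c[150:205,360:435],None,fx=6,fy=6,interpolation=cv2.INTER_CUBIC)
b=cv2.copyMakeBorder(b,0,a.shape[0]-b.shape[0],0,0,0)
cv2.imwrite('pics/crop1.png',np.hstack([a,b])[:, :800])
c=s['color']
a=cv2.resize(c[175:255,250:335],None,fx=5,fy=5,interpolation=cv2.INTER_CUBIC)
b=cv2.resize(c[200:250,115:175],None,fx=5,fy=5,interpolation=cv2.INTER_CUBIC)
b=cv2.copyMakeBorder(b,0,a.shape[0]-b.shape[0],0,0,0)
cv2.imwrite('pics/crop2.png',np.hstack([a,b]))
```

```text
(no output)
```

View pics/crop1.png

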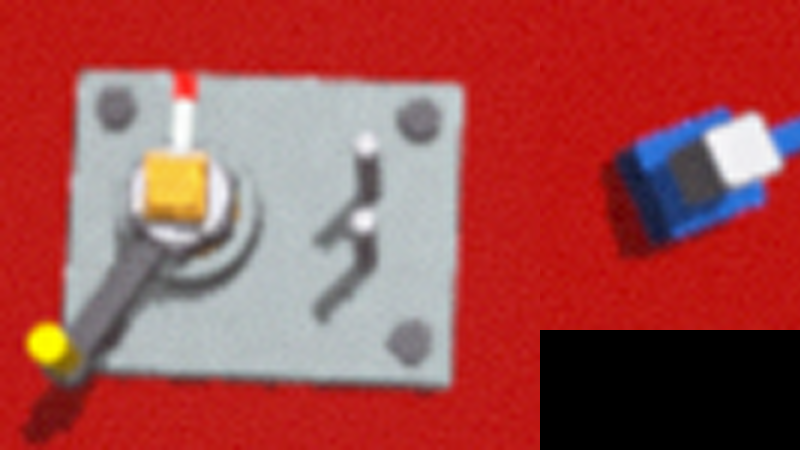

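View pics/crop2.png

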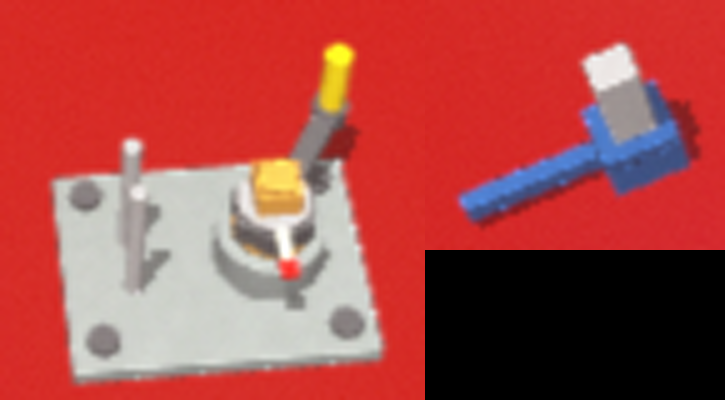

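Run:
```python
from h import *
t=load('top','0'); s=load('scene','0')
cr=lambda u,v:(195+(u-2.5)/6,125+(v-2.5)/6)
T=lambda u,v,z:onz(t,*cr(u,v),z).round(4)
print('pin',T(46,342,.1)); print('head top c',T(176,186,.086)); print('ptr',T(186,76,.065))
print('posts',T(366,143,.1),T(363,220,.1))
cor=[T(80,72,.012),T(463,86,.012),T(449,386,.012),T(64,375,.012)]; print('plate',cor)
k=lambda u,v:(360+(u-540-2.5)/6,150+(v-2.5)/6)
print('grip top',onz(t,*k(743,150),.08)); print('block corners', [onz(t,*k(*p),.03).round(4) for p in((635,150),(765,205),(663,243),(725,108))])
# scene
q=lambda u,v:(250+(u-2)/5,175+(v-2)/5); 
print('pin3d',tri((t,*cr(46,342)),(s,*q(340,50)))); 
print('posts scene',onz(s,*q(132,144),.1),onz(s,*q(137,190),.1))
g=lambda u,v:(115+(u-425-2)/5,200+(v-2)/5)
print('grip top tri',tri((t,*k(743,150)),(s,*g(611,65))))
print('arm end scene',onz(s,*g(468,204),.021), onz(t,420.5,166.5,.021))
```

```text
pin [0.4986 0.1415 0.1   ]
head top c [0.5623 0.094  0.086 ]
ptr [0.6125 0.0927 0.065 ]
posts [0.5754 0.0195 0.1   ] [0.5452 0.0207 0.1   ]
plate [array([0.6298, 0.1439, 0.012 ]), array([ 0.6223, -0.0203,  0.012 ]), array([ 0.493 , -0.0132,  0.012 ]), array([0.4985, 0.1485, 0.012 ])]
grip top [ 0.51565873 -0.30066861  0.08      ]
block corners [array([ 0.5247, -0.2745,  0.03  ]), array([ 0.5016, -0.3263,  0.03  ]), array([ 0.4861, -0.284 ,  0.03  ]), array([ 0.542 , -0.3123,  0.03  ])]
pin3d [0.49876248 0.14294408 0.10073209]
posts scene [0.54644473 0.02357    0.1       ] [0.57608826 0.02124138 0.1       ]
grip top tri [ 0.51585388 -0.29946841  0.0793138 ]
arm end scene [ 0.55275487 -0.38313876  0.021     ] [ 0.54607319 -0.39021722  0.021     ]
```

Emit:
jog_arm(series=[[-3.8,-2.8,0,0,0,0,0],[-3.8,-2.8,0,0,0,0,0],[-3.8,-2.8,0,0,0,0,0],[-3.8,-2.8,0,0,0,0,0],[-3.8,-2.8,0,0,0,0,0],[-3.8,-2.8,0,0,0,0,0],[-3.8,-2.8,0,0,0,0,0],[-3.8,-2.8,0,0,0,0,0],[-3.8,-2.8,0,0,0,0,0],[-3.8,-2.8,0,0,0,0,0],[-3.8,-2.8,0,0,0,0,0],[0,0,0,0,0,0.13,0]])

```text
t: 1.35
eef_pos: [0.5092, 0.0857, 0.2503]
tool_rot: [0.001, 0.264, 0.965, -0.0]
wrist_force: [-0.5, 0.6, -0.1]
width: 0.0853
```

Emit:
jog_arm(series=[[0,0,0,0,0,0.133,0],[0,0,0,0,0,0.133,0],[0,0,0,0,0,0.133,0],[0,0,0,0,0,0.133,0],[0,0,0,0,0,0.133,0],[-4.7,-1.4,0,0,0,0,0],[-4.7,-1.4,0,0,0,0,0],[-4.7,-1.4,0,0,0,0,0],[-4.7,-1.4,0,0,0,0,0],[-4.7,-1.4,0,0,0,0,0],[-4.7,-1.4,0,0,0,0,0],[-4.7,-1.4,0,0,0,0,0]])

```text
t: 2.55
eef_pos: [0.5249, -0.2632, 0.2472]
tool_rot: [-0.002, 0.576, 0.817, 0.0]
wrist_force: [2.2, 0.0, -0.7]
width: 0.0855
```

Emit:
jog_arm(series=[[-4.7,-1.4,0,0,0,0,0],[-4.7,-1.4,0,0,0,0,0],[0,0,0,0,0,0,0]])

```text
t: 2.85
eef_pos: [0.5291, -0.3697, 0.2459]
tool_rot: [-0.001, 0.578, 0.816, -0.001]
wrist_force: [-0.1, 0.2, 1.1]
width: 0.0855
```

Run:
```python
from h import *
d=grab('wrist','1'); print((-np.array(d['R']).T@d['t']).round(3)); print(np.array(d['R']).round(3)); o=ctrl.observe(); print(o['eef_pos'],o['tool_rot'],o['wrist_force'])
```

```text
[ 0.506 -0.302  0.366]
[[ 0.943  0.332 -0.002]
 [ 0.319 -0.905  0.282]
 [ 0.092 -0.266 -0.959]]
[ 0.52870999 -0.36659218  0.24560345] [-2.26264901e-03  5.78041245e-01  8.16004354e-01  3.06165732e-04] [ 0.12006872 -0.02647259  0.57163482]
```

View pics/wrist_1.png

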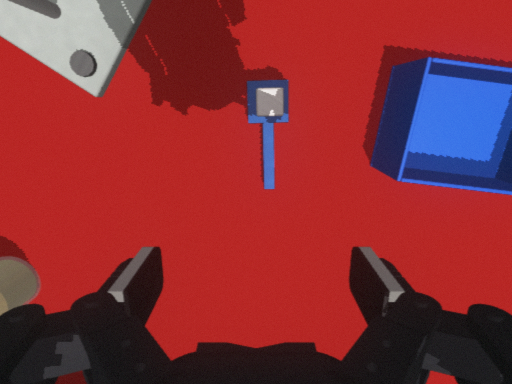

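Run:
```python
from h import *
d=load('wrist','1');c=d['color']
cv2.imwrite('pics/crop3.png',cv2.resize(c[65:200,220:320],None,fx=4.4,fy=4.4,interpolation=cv2.INTER_CUBIC))
hsv=cv2.cvtColor(c,cv2.COLOR_BGR2HSV)
m=cv2.inRange(hsv,(100,100,40),(130,255,255)); m[:,:230]=0;m[:,310:]=0
# arm rows
P=[];
for v in range(128,186):
    u=np.where(m[v])[0]
    if len(u): P.append((u.mean(),v,len(u)))
P=np.array(P);print(P[::8])
W=np.array([onz(d,u,v,.021)[:2] for u,v,_ in P]); vx,vy,x0,y0=cv2.fitLine(W.astype(np.float32),cv2.DIST_L2,0,.01,.01).ravel()
if vy>0: vx,vy=-vx,-vy
print('yaw',np.arctan2(vx,-vy),x0,y0)
ys=np.where(m[:,262:276].any(1))[0]; print(ys.min(),ys.max(), 'arm end',onz(d,P[-1][0],ys.max()+.5,.021))
```

```text
[[267.5 128.   10. ]
 [268.  136.   11. ]
 [267.5 144.   10. ]
 [268.  152.   11. ]
 [268.5 160.   10. ]
 [268.5 168.   10. ]
 [268.5 176.   10. ]
 [269.  184.    9. ]]
yaw 0.36835954 0.53746206 -0.35356507
80 188 arm end [ 0.5501424  -0.38727282  0.021     ]
```

View pics/crop3.png

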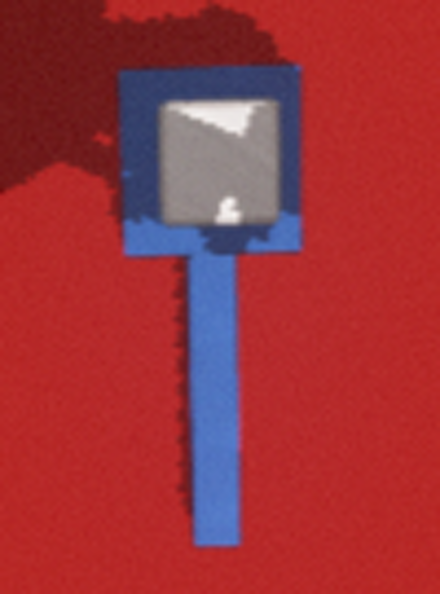

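Emit:
jog_arm(series=[[3.4,0.5,0,0,0,-0.03,0],[3.4,0.5,0,0,0,0,0],[0,0,3,0,0,0,0],[0,0,4,0,0,0,0],[0,0,2,0,0,0,0],[0,0,0,0,0,0,0]])

```text
t: 3.5
eef_pos: [0.5125, -0.2893, 0.1534]
tool_rot: [-0.004, 0.564, 0.825, 0.002]
wrist_force: [0.3, -0.3, 0.6]
width: 0.0852
```

```bash
cat >> h.py <<'E'
from scipy.spatial.transform import Rotation as Rn
def pose():
    o=ctrl.observe(); q=o['tool_rot']; R=Rn.from_quat([q[1],q[2],q[3],q[0]]).as_matrix(); return np.array(o['eef_pos']),R,o
def delta(target,psi):
    p,R,o=pose(); D=R.T@(np.array(target)-p)*100
    Rd=np.array([[-np.sin(psi),np.cos(psi),0],[np.cos(psi),np.sin(psi),0],[0,0,-1]]).T
    rv=Rn.from_matrix(R.T@Rd).as_rotvec()
    print('pos',p.round(4),'psi',np.arctan2(R[1,1],R[0,1]).round(4),'F',o['wrist_force'].round(2),'T',o['wrist_torque'].round(3),'w',round(o['width'],4),'t',o['t'])
    print('shift cm',D.round(2),'turn',rv.round(4))
E
python3 - <<'E'
from h import *
delta([.5158,-.2995,.058],.368)
E
```

```text
pos [ 0.5125 -0.2893  0.1534] psi 0.3711 F [ 0.31 -0.26  0.55] T [-0.01   0.013 -0.026] w 0.0852 t 3.5
shift cm [-1.15 -0.05  9.53] turn [-0.0012 -0.0084  0.0031]
```

Emit:
jog_arm(series=[[-1.1,0,0,0,-0.008,0.003,0],[0,0,0,0,0,0,0],[0,0,3,0,0,0,0],[0,0,3,0,0,0,0],[0,0,0,0,0,0,0]])

```text
t: 4.0
eef_pos: [0.5214, -0.302, 0.0987]
tool_rot: [0.005, 0.565, 0.825, -0.001]
wrist_force: [-0.6, 0.5, -0.1]
width: 0.0854
```

Run:
```python
from h import *
delta([.5158,-.2995,.058],.368)
d=grab('wrist','2')
```

```text
pos [ 0.5214 -0.302   0.0987] psi 0.3692 F [-0.55  0.47 -0.07] T [0.037 0.031 0.002] w 0.0854 t 4.0
shift cm [ 0.47 -0.45  4.06] turn [0.005  0.0094 0.0012]
```

View pics/wrist_2.png

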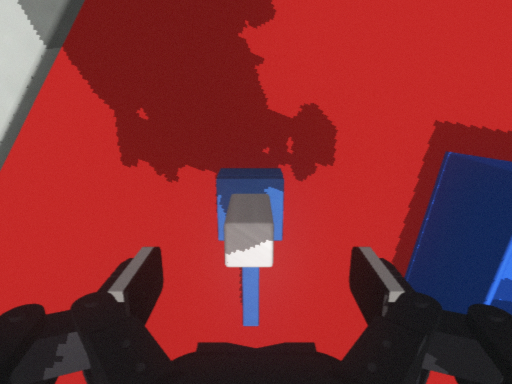

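Emit:
jog_arm(series=[[0.5,-0.4,0,0.005,0.009,0,0],[0,0,0,0,0,0,0],[0,0,2,0,0,0,0],[0,0,1.5,0,0,0,0],[0,0,0,0,0,0,0],[0,0,0,0,0,0,0]])

```text
t: 4.65
eef_pos: [0.5215, -0.3032, 0.0734]
tool_rot: [0.008, 0.565, 0.825, -0.0]
wrist_force: [0.5, -0.6, -0.2]
width: 0.0855
```

Run:
```python
from h import *
delta([.5158,-.2995,.058],.368)
```

```text
pos [ 0.5215 -0.3032  0.0734] psi 0.3689 F [ 0.53 -0.59 -0.21] T [-0.078 -0.039  0.05 ] w 0.0855 t 4.65
shift cm [ 0.57 -0.41  1.53] turn [0.0084 0.0136 0.0009]
```

Emit:
jog_arm(series=[[0.6,-0.4,0,0.008,0.013,0,0],[0,0,0,0,0,0,0]])

```text
t: 4.85
eef_pos: [0.5155, -0.2989, 0.0743]
tool_rot: [0.0, 0.565, 0.825, -0.0]
wrist_force: [0.3, -0.1, 0.3]
width: 0.0853
```

Run:
```python
from h import *
delta([.5158,-.2995,.058],.368)
```

```text
pos [ 0.5155 -0.2989  0.0743] psi 0.369 F [ 0.27 -0.07  0.26] T [ 0.01   0.015 -0.019] w 0.0853 t 4.85
shift cm [-0.06  0.01  1.63] turn [0.0002 0.0003 0.001 ]
```

Emit:
jog_arm(series=[[0,0,1.6,0,0,0,0],[0,0,0,0,0,0,0]])

```text
t: 5.05
eef_pos: [0.5161, -0.2993, 0.0594]
tool_rot: [0.001, 0.565, 0.825, -0.0]
wrist_force: [-0.6, -0.2, -0.4]
width: 0.0856
```

Run:
```python
from h import *
delta([.5158,-.2995,.058],.368)
```

```text
pos [ 0.5161 -0.2993  0.0594] psi 0.369 F [-0.6  -0.15 -0.37] T [0.074 0.032 0.017] w 0.0856 t 5.05
shift cm [-0.01 -0.03  0.14] turn [0.0012 0.0019 0.001 ]
```

Emit:
jog_arm(series=[[0,0,0.1,0,0,0,90],[0,0,0,0,0,0,140],[0,0,0,0,0,0,200],[0,0,0,0,0,0,255],[0,0,0,0,0,0,255],[0,0,0,0,0,0,255],[0,0,0,0,0,0,255]], newtons=60)

```text
t: 5.75
eef_pos: [0.517, -0.2999, 0.0606]
tool_rot: [0.002, 0.565, 0.825, -0.0]
wrist_force: [0.6, -0.2, -0.0]
width: 0.0231
```

Run:
```python
from h import *
delta([.5158,-.2995,.058],.368)
```

```text
pos [ 0.517  -0.2999  0.0606] psi 0.3691 F [ 0.59 -0.2  -0.05] T [-0.058  0.016 -0.041] w 0.0231 t 5.75
shift cm [ 0.08 -0.1   0.26] turn [0.0026 0.0041 0.0011]
```

Emit:
jog_arm(series=[[0,0,-2,0,0,0,255],[0,0,-4,0,0,0,255],[0,0,-4,0,0,0,255],[0,0,-4,0,0,0,255],[0,0,-4,0,0,0,255],[0,0,-2,0,0,0,255],[0,0,0,0,0,0,255]])

```text
t: 6.45
eef_pos: [0.5137, -0.2974, 0.264]
tool_rot: [-0.003, 0.565, 0.825, 0.0]
wrist_force: [0.9, 0.2, -2.4]
width: 0.0233
```

Run:
```python
from h import *
delta([.558,.0,.26],-0.035)
```

```text
pos [ 0.5137 -0.2974  0.264 ] psi 0.3689 F [ 0.86  0.16 -2.36] T [-0.014 -0.039 -0.018] w 0.0233 t 6.45
shift cm [26.14 14.86  0.49] turn [-0.0039 -0.0044  0.4039]
```

Lifted (−2.4 N ≈ key weight). Now to the jack, turning as it goes.

Emit:
jog_arm(series=[[0,0,0,0,0,0.13,255],[0,0,0,0,0,0.13,255],[0,0,0,0,0,0.14,255],[0,0,0,0,0,0,255],[3,0.5,0,0,0,0,255],[4,0.5,0,0,0,0,255],[4,0.5,0,0,0,0,255],[4,0.5,0,0,0,0,255],[4,0.5,0,0,0,0,255],[4,0.5,0,0,0,0,255],[2,0.2,0,0,0,0,255],[0,0,0,0,0,0,255]])

```text
t: 7.65
eef_pos: [0.5476, -0.0376, 0.2474]
tool_rot: [-0.014, 0.713, 0.701, -0.004]
wrist_force: [0.3, -1.0, -3.0]
width: 0.0234
```

Run:
```python
from h import *
delta([.558,.0,.26],-0.035)
d=grab('wrist','3')
```

```text
pos [ 0.5476 -0.0376  0.2474] psi -0.0157 F [ 0.34 -1.01 -3.02] T [-0.009 -0.002  0.014] w 0.0234 t 7.65
shift cm [ 3.79  0.95 -1.23] turn [-0.0265 -0.0134  0.0191]
```

View pics/wrist_3.png

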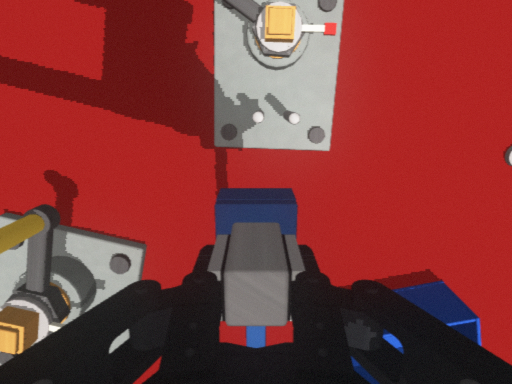

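Emit:
jog_arm(series=[[2,0.5,-1,-0.026,-0.013,0.019,255],[3,0.3,0,0,0,0,255],[0,0,0,0,0,0,255],[0,0,0,0,0,0,255]])

```text
t: 8.1
eef_pos: [0.556, 0.0078, 0.2542]
tool_rot: [-0.001, 0.718, 0.696, -0.003]
wrist_force: [0.0, -0.3, -3.3]
width: 0.0235
```

Run:
```python
from h import *
delta([.56,.02,.26],-0.035)
d=grab('wrist','4')
cv2.imwrite('pics/crop4.png',cv2.resize(d['color'][0:200,160:390],None,fx=3,fy=3,interpolation=cv2.INTER_CUBIC))
```

```text
pos [0.556  0.0078 0.2542] psi -0.0307 F [ 0.   -0.3  -3.28] T [-0.013 -0.013 -0.008] w 0.0235 t 8.1
shift cm [ 1.23  0.36 -0.58] turn [-0.005   0.0033  0.0043]
```

View pics/crop4.png

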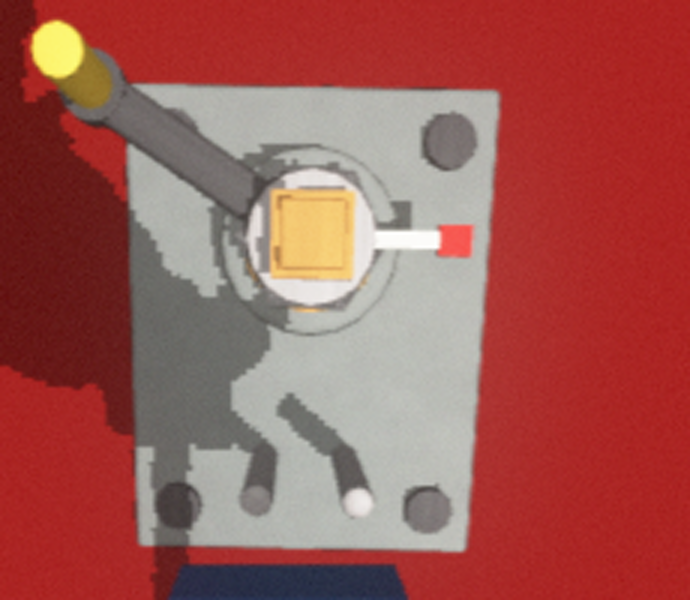

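Run:
```python
from h import *
d=load('wrist','4');c=d['color']
hsv=cv2.cvtColor(c,cv2.COLOR_BGR2HSV)
I=lambda u,v:(160+(u-1)/3,(v-1)/3)
P=lambda u,v,z:onz(d,*I(u,v),z).round(4)
def blob(lo,hi,roi):
    m=cv2.inRange(hsv,lo,hi);k=np.zeros_like(m);x0,y0,x1,y1=roi;k[y0:y1,x0:x1]=255;m&=k
    n,l,st,ce=cv2.connectedComponentsWithStats(m); i=1+st[1:,4].argmax(); return (l==i).astype(np.uint8),st[i],ce[i]
m,st,ce=blob((12,100,120),(26,255,255),(245,55,285,97))
r=cv2.minAreaRect(np.argwhere(m)[:,::-1].astype(np.float32));print('head',st,ce,r)
print('head c .082',onz(d,*r[0],.082))
e=cv2.boxPoints(r); w=[onz(d,*p,.082)[:2] for p in e]; 
for a in range(4):
    v=w[(a+1)%4]-w[a]; print(np.hypot(*v).round(4),np.degrees(np.arctan2(v[1],v[0])).round(2))
m,st,ce=blob((25,150,225),(34,255,255),(165,0,200,30)); print('pin',st,ce,onz(d,*ce,.1))
m,st,ce=blob((0,150,180),(8,200,255),(303,70,322,90)); print('ptr',st,ce); 
print('pin crop',P(58,48,.1)); print('ptr tip',P(473,241,.065)); print('collar c',P(312,236,.066),P(247,236,.066),P(376,237,.066),P(312,167,.066),P(312,306,.066))
a,b=P(257,500,.1),P(358,503,.1);print('posts',a,b,np.arctan2(b[1]-a[1],b[0]-a[0]),(a+b)/2)
pl=[P(127,84,.012),P(499,91,.012),P(468,550,.012),P(140,544,.012)];print(*pl)
for i,j in((0,1),(3,2),(2,1),(3,0)):
    v=pl[j]-pl[i];print(np.hypot(*v[:2]).round(4),np.arctan2(v[1],v[0]).round(3))
```

```text
head [250  63  28  30 826] [263.37288136  77.42978208] ((263.5, 77.5), (29.0, 27.0), 90.0)
head c .082 [0.56464968 0.09740735 0.082     ]
0.023 -1.76
0.0236 -90.64
0.0236 178.26
0.0236 87.97
pin [171  14  10  12  15] [174.13333333  20.53333333] [0.49613545 0.13992546 0.1       ]
ptr [306  75  11  10  96] [311.58333333  79.54166667]
pin crop [0.5002 0.1432 0.1   ]
ptr tip [0.6142 0.0948 0.065 ]
collar c [0.5651 0.0976 0.066 ] [0.5454 0.0982 0.066 ] [0.5845 0.0968 0.066 ] [0.5656 0.117  0.066 ] [0.5646 0.0772 0.066 ]
posts [0.5467 0.0236 0.1   ] [0.5761 0.0218 0.1   ] -0.06114816264930123 [0.5614 0.0227 0.1   ]
[0.5039 0.1517 0.012 ] [0.6314 0.1456 0.012 ] [ 0.6246 -0.0169  0.012 ] [ 0.4962 -0.0108  0.012 ]
0.1276 -0.048
0.1285 -0.047
0.1626 1.529
0.1627 1.523
```

Run:
```python
from h import *
d=load('wrist','4')
im=d['color'][170:350,190:320]; im=np.clip(im.astype(float)*1.6,0,255).astype(np.uint8)
cv2.imwrite('pics/crop5.png',cv2.resize(im,None,fx=3.3,fy=3.3,interpolation=cv2.INTER_CUBIC))
p,R,o=pose()
# predicted key corners, key centred at TCP
for n,z in(('bottom',-.0606),('btop',-.0306),):
    print(n,[proj(d,p+R@np.array([x,y,-z])).round(1) for x,y in((.021,-.021),(.021,.021))])
print('gtop',[proj(d,p+R@np.array([x,y,-.0194])).round(1) for x,y in((.012,-.012),(.012,.012),(-.012,-.012),(-.012,.012))])
```

```text
bottom [array([219.7, 189.9]), array([290.9, 189.9])]
btop [array([213.1, 206.2]), array([297.3, 206.3])]
gtop [array([221.4, 275.3]), array([288.7, 275.4]), array([223.2, 331.6]), array([286.8, 331.7])]
```

View pics/crop5.png

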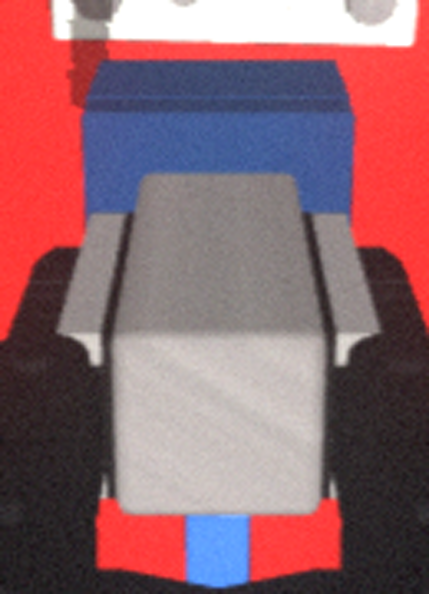

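Emit:
jog_arm(series=[[4,0.3,0,-0.005,0.003,0.01,255],[2.5,0.2,0,0,0,0,255],[0,0,0,0,0,0,255],[0,0,0,0,0,0,255]])

```text
t: 8.55
eef_pos: [0.5635, 0.0677, 0.2523]
tool_rot: [-0.0, 0.723, 0.691, -0.002]
wrist_force: [-0.1, -0.3, -2.1]
width: 0.0235
```

Run:
```python
from h import *
delta([.5644,.0966,.20],-0.045)
```

```text
pos [0.5635 0.0677 0.2523] psi -0.0456 F [-0.06 -0.35 -2.07] T [ 0.027  0.015 -0.004] w 0.0235 t 8.55
shift cm [ 2.9  -0.03  5.22] turn [-0.0025  0.0026 -0.0006]
```

Emit:
jog_arm(series=[[2.8,0,0,-0.003,0.002,0,255],[0,0,0,0,0,0,255],[0,0,2.5,0,0,0,255],[0,0,2.5,0,0,0,255],[0,0,0,0,0,0,255]])

```text
t: 9.05
eef_pos: [0.566, 0.0881, 0.2014]
tool_rot: [0.002, 0.724, 0.689, -0.001]
wrist_force: [0.0, 0.6, -3.6]
width: 0.0234
```

Run:
```python
from h import *
delta([.5644,.0966,.17],-0.045)
```

```text
pos [0.566  0.0881 0.2014] psi -0.0492 F [ 0.04  0.56 -3.57] T [0.038 0.053 0.008] w 0.0234 t 9.05
shift cm [ 0.85 -0.21  3.14] turn [ 0.0024  0.0043 -0.0042]
```

Emit:
jog_arm(series=[[0.9,-0.2,1,0.002,0.004,-0.004,255],[0,0,0,0,0,0,255]])

```text
t: 9.25
eef_pos: [0.5648, 0.0956, 0.1916]
tool_rot: [0.0, 0.724, 0.69, -0.0]
wrist_force: [-0.8, -0.3, -2.7]
width: 0.0235
```

Run:
```python
from h import *
delta([.5644,.0966,.17],-0.045)
for n in('wrist','scene','top'): d=grab(n,'5')
a=load('wrist','5')['color'][0:384,130:400]; a=np.clip(a*1.5,0,255).astype(np.uint8)
b=cv2.resize(load('scene','5')['color'][130:258,230:358],None,fx=3,fy=3,interpolation=cv2.INTER_CUBIC)
cv2.imwrite('pics/crop6.png',np.hstack([a,b]))
```

```text
pos [0.5648 0.0956 0.1916] psi -0.047 F [-0.83 -0.33 -2.71] T [-0.009  0.062  0.012] w 0.0235 t 9.25
shift cm [ 0.09 -0.04  2.16] turn [ 0.0003  0.0005 -0.002 ]
```

View pics/crop6.png

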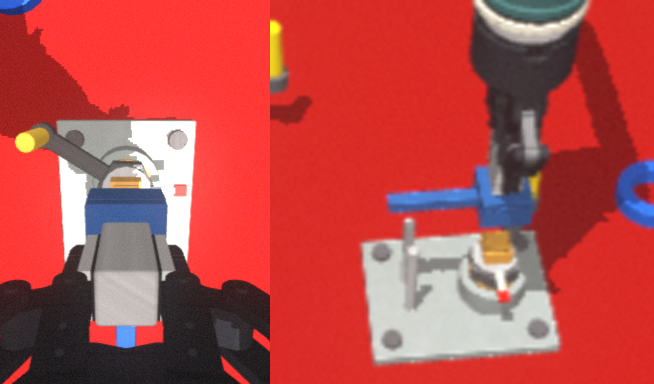

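Run:
```python
from h import *
d=load('wrist','5')
x0,y0,f=200,140,6
a=d['color'][y0:y0+70,x0:x0+110]; a=np.clip(a*1.5,0,255).astype(np.uint8)
cv2.imwrite('pics/crop7.png',cv2.resize(a,None,fx=f,fy=f,interpolation=cv2.INTER_CUBIC))
p,R,o=pose()
ax=np.array([.5648,.0974,0]);c,s=np.cos(-.045),np.sin(-.045);Rj=np.array([[c,-s,0],[s,c,0],[0,0,1]])
def q(X): u,v=proj(d,X); return ((u-x0)*f+3).round(0),((v-y0)*f+3).round(0)
for x,y,z in((-.012,.012,.082),(.012,.012,.082),(-.012,.012,.066),(.012,.012,.066),(0,.02,.066),(.048,0,.065)): print((x,y,z),q(ax+Rj@np.array([x,y,z])))
print('key bottom',q(p+R@np.array([.0218,-.0207,.0606])),q(p+R@np.array([.0218,.0213,.0606])))
```

```text
(-0.012, 0.012, 0.082) (np.float64(239.0), np.float64(251.0))
(0.012, 0.012, 0.082) (np.float64(433.0), np.float64(251.0))
(-0.012, 0.012, 0.066) (np.float64(245.0), np.float64(221.0))
(0.012, 0.012, 0.066) (np.float64(427.0), np.float64(221.0))
(0, 0.02, 0.066) (np.float64(336.0), np.float64(162.0))
(0.048, 0, 0.065) (np.float64(693.0), np.float64(306.0))
key bottom (np.float64(146.0), np.float64(301.0)) (np.float64(579.0), np.float64(302.0))
```

View pics/crop7.png

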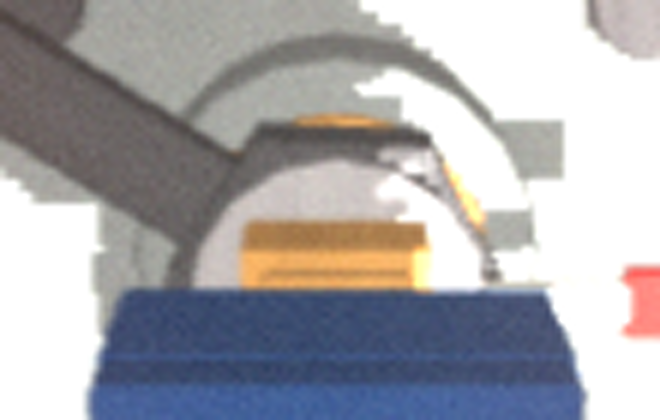

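Run:
```python
from h import *
for i in range(3):
    p,R,o=pose(); d=ctrl.get_image('wrist'); p2=pose()[0]
    C=-np.array(d['R']).T@d['t']; print(o['t'],p.round(4),p2.round(4),(R.T@(C-p)).round(4),(R.T@np.array(d['R']).T)[:,2].round(4),(R.T@np.array(d['R']).T)[:,0].round(4))
d=grab('wrist','6');np.save('pics/p6.npy',np.r_[p2,R.ravel()])
x0,y0,f=200,140,6
a=d['color'][y0:y0+70,x0:x0+110]; a=np.clip(a*1.5,0,255).astype(np.uint8)
cv2.imwrite('pics/crop8.png',cv2.resize(a,None,fx=f,fy=f,interpolation=cv2.INTER_CUBIC))
def q(X): u,v=proj(d,X); return ((u-x0)*f+3).round(0),((v-y0)*f+3).round(0)
p=p2;print('key bottom',q(p+R@np.array([.0218,-.0207,.0606])),q(p+R@np.array([.0218,.0213,.0606])))
ax=np.array([.5648,.0974,0]);c,s=np.cos(-.045),np.sin(-.045);Rj=np.array([[c,-s,0],[s,c,0],[0,0,1]])
for x,y,z in((-.012,.012,.082),(.012,.012,.082),(-.012,.012,.066),(.012,.012,.066),(0,.02,.066),(.048,0,.065)): print((x,y,z),q(ax+Rj@np.array([x,y,z])))
```

```text
9.4 [0.5667 0.0954 0.1935] [0.5668 0.0955 0.1936] [ 0.0719  0.     -0.1196] [-2.825e-01  4.000e-04  9.593e-01] [ 5.e-04  1.e+00 -3.e-04]
9.45 [0.5668 0.0955 0.1936] [0.5667 0.0955 0.1935] [ 0.0719  0.     -0.1195] [-2.825e-01  3.000e-04  9.593e-01] [ 5.e-04  1.e+00 -2.e-04]
9.5 [0.5667 0.0955 0.1935] [0.5665 0.0956 0.1934] [ 0.0719  0.     -0.1196] [-2.825e-01  4.000e-04  9.593e-01] [ 5.e-04  1.e+00 -3.e-04]
key bottom (np.float64(126.0), np.float64(295.0)) (np.float64(554.0), np.float64(295.0))
(-0.012, 0.012, 0.082) (np.float64(222.0), np.float64(248.0))
(0.012, 0.012, 0.082) (np.float64(414.0), np.float64(247.0))
(-0.012, 0.012, 0.066) (np.float64(228.0), np.float64(218.0))
(0.012, 0.012, 0.066) (np.float64(409.0), np.float64(218.0))
(0, 0.02, 0.066) (np.float64(318.0), np.float64(159.0))
(0.048, 0, 0.065) (np.float64(674.0), np.float64(302.0))
```

View pics/crop8.png

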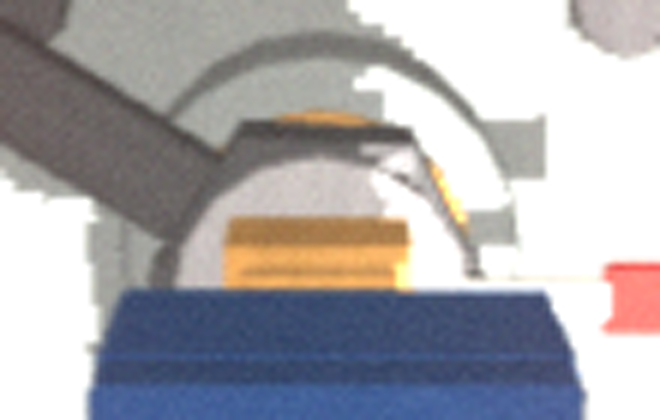

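Emit:
jog_arm(series=[[0.1,-0.2,2.5,0,0,-0.002,255],[0,0,0,0,0,0,255]])

```text
t: 9.8
eef_pos: [0.5654, 0.0967, 0.1691]
tool_rot: [0.003, 0.723, 0.691, 0.002]
wrist_force: [-1.9, -0.0, -4.2]
width: 0.0235
```

Run:
```python
from h import *
delta([.5646,.0966,.1266],-0.045)
```

```text
pos [0.5654 0.0967 0.1691] psi -0.0444 F [-1.94 -0.04 -4.19] T [0.039 0.098 0.015] w 0.0235 t 9.8
shift cm [-0.02 -0.1   4.25] turn [0.007  0.0006 0.0006]
```

Emit:
jog_arm(series=[[0,-0.1,1,0.007,0,0,255],[0,0,0.5,0,0,0,255],[0,0,0,0,0,0,255]])

```text
t: 10.1
eef_pos: [0.5658, 0.0969, 0.155]
tool_rot: [0.001, 0.723, 0.691, 0.001]
wrist_force: [0.1, -0.6, -1.9]
width: 0.0232
```

Run:
```python
from h import *
delta([.5646,.0966,.1266],-0.045)
```

```text
pos [0.5658 0.0969 0.155 ] psi -0.0442 F [ 0.1  -0.64 -1.92] T [-0.025  0.04   0.012] w 0.0232 t 10.1
shift cm [-0.03 -0.13  2.84] turn [0.0022 0.0004 0.0008]
```

Emit:
jog_arm(series=[[0,-0.12,0,0.002,0,0,255],[0,0,0,0,0,0,255]])

```text
t: 10.3
eef_pos: [0.565, 0.0969, 0.1555]
tool_rot: [0.0, 0.723, 0.691, 0.0]
wrist_force: [-0.5, 0.8, -1.2]
width: 0.0232
```

Run:
```python
from h import *
delta([.5646,.0966,.1266],-0.045)
for n in('wrist','top','scene'): grab(n,'7')
w=load('wrist','7')['color'][90:290,180:340]; w=np.clip(w*1.4,0,255).astype(np.uint8)
w=cv2.resize(w,None,fx=2.2,fy=2.2); s=cv2.resize(load('scene','7')['color'][160:270,240:340],(400,440),interpolation=cv2.INTER_CUBIC)
cv2.imwrite('pics/crop9.png',np.hstack([w,s]))
delta([.5646,.0966,.1266],-0.045)
```

```text
pos [0.565  0.0969 0.1555] psi -0.0442 F [-0.54  0.78 -1.18] T [-0.005 -0.013  0.079] w 0.0232 t 10.3
shift cm [-0.03 -0.04  2.89] turn [0.0007 0.0004 0.0008]
pos [0.5652 0.0969 0.1556] psi -0.0442 F [-0.08  0.55 -2.79] T [ 0.001  0.045 -0.006] w 0.0235 t 10.45
shift cm [-0.03 -0.06  2.9 ] turn [0.0012 0.0003 0.0008]
```

View pics/crop9.png

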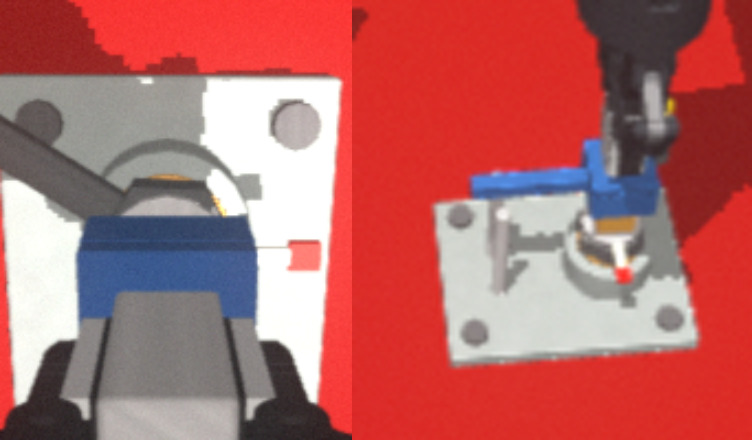

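Emit:
jog_arm(series=[[-0.03,-0.06,0.8,0.001,0,0,255],[0,0,0,0,0,0,255]])

```text
t: 10.65
eef_pos: [0.5647, 0.0966, 0.1474]
tool_rot: [0.0, 0.723, 0.691, 0.0]
wrist_force: [-0.8, -0.6, -2.9]
width: 0.0231
```

Run:
```python
from h import *
delta([.5646,.0966,.1266],-0.045)
```

```text
pos [0.5647 0.0966 0.1474] psi -0.0442 F [-0.76 -0.6  -2.88] T [ 0.031  0.026 -0.011] w 0.0231 t 10.65
shift cm [-0.   -0.01  2.08] turn [0.0009 0.0003 0.0008]
```

Emit:
jog_arm(series=[[0,-0.02,0.5,0.001,0,0,255],[0,-0.02,0.4,0,0,0,255]])

```text
t: 10.85
eef_pos: [0.5646, 0.0967, 0.138]
tool_rot: [0.0, 0.723, 0.691, 0.0]
wrist_force: [-0.5, -0.2, -2.9]
width: 0.0235
```

Run:
```python
from h import *
delta([.5646,.0966,.1266],-0.045)
```

```text
pos [0.5646 0.0967 0.138 ] psi -0.0442 F [-0.46 -0.24 -2.88] T [ 0.024  0.022 -0.015] w 0.0235 t 10.85
shift cm [-0.01 -0.    1.14] turn [0.0006 0.0002 0.0008]
```

Emit:
jog_arm(series=[[0,-0.01,0.4,0,0,0,255],[0,-0.01,0.3,0,0,0,255]])

```text
t: 11.05
eef_pos: [0.5641, 0.0967, 0.13]
tool_rot: [0.0, 0.723, 0.691, -0.0]
wrist_force: [0.3, -0.4, -1.8]
width: 0.0233
```

Run:
```python
from h import *
delta([.5646,.0966,.1266],-0.045)
```

```text
pos [0.5641 0.0967 0.13  ] psi -0.0441 F [ 0.26 -0.43 -1.8 ] T [ 0.057 -0.032  0.006] w 0.0233 t 11.05
shift cm [-0.    0.05  0.34] turn [-0.0001  0.0003  0.0009]
```

Emit:
jog_arm(series=[[0,0.03,0.2,0,0,0,255],[0,0,0.1,0,0,0,255],[0,0,0.1,0,0,0,255]])

```text
t: 11.35
eef_pos: [0.5643, 0.0967, 0.1265]
tool_rot: [-0.0, 0.723, 0.691, -0.0]
wrist_force: [-5.5, 0.1, 13.8]
width: 0.0236
```

Run:
```python
from h import *
delta([.5646,.0966,.1266],-0.045)
for n in('wrist','scene'): grab(n,'8')
w=load('wrist','8')['color'][90:290,180:340]; w=np.clip(w*1.4,0,255).astype(np.uint8)
w=cv2.resize(w,None,fx=2.2,fy=2.2); s=cv2.resize(load('scene','8')['color'][160:270,240:340],(400,440),interpolation=cv2.INTER_CUBIC)
cv2.imwrite('pics/crop10.png',np.hstack([w,s]))
```

```text
pos [0.5643 0.0967 0.1265] psi -0.0442 F [-5.49  0.11 13.84] T [-0.176  0.827 -0.05 ] w 0.0236 t 11.35
shift cm [-0.01  0.03 -0.01] turn [-0.0008  0.0003  0.0008]
```

View pics/crop10.png

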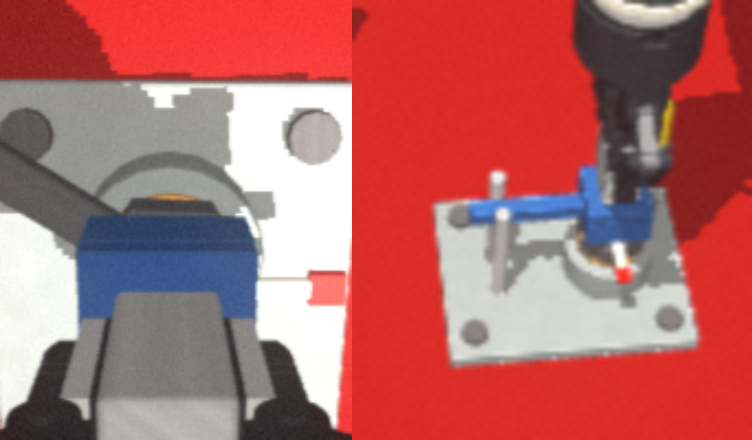

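Emit:
jog_arm(series=[[0,0,-0.05,0,0,0,200],[0,0,0,0,0,0,100],[0,0,0,0,0,0,0],[0,0,0,0,0,0,0],[0,0,0,0,0,0,0],[0,0,0,0,0,0,0]])

```text
t: 12.05
eef_pos: [0.566, 0.0968, 0.1285]
tool_rot: [0.001, 0.723, 0.691, 0.001]
wrist_force: [0.1, -0.3, 0.1]
width: 0.0852
```

Run:
```python
from h import *
delta([.5646,.0966,.1266],-0.045)
```

```text
pos [0.566  0.0968 0.1285] psi -0.0441 F [ 0.07 -0.28  0.06] T [ 0.06   0.01  -0.002] w 0.0852 t 12.05
shift cm [-0.02 -0.14  0.19] turn [ 0.0033 -0.      0.0009]
```

Lift straight up, then look.

Emit:
jog_arm(series=[[0,-0.1,-1.5,0.003,0,0,0],[0,0,-3,0,0,0,0],[0,0,-4,0,0,0,0],[0,0,-4,0,0,0,0],[0,0,0,0,0,0,0]])

```text
t: 12.55
eef_pos: [0.5639, 0.0967, 0.2559]
tool_rot: [-0.002, 0.723, 0.691, -0.002]
wrist_force: [0.7, 0.3, -0.5]
width: 0.0855
```

Run:
```python
from h import *
delta([.5646,.0266,.26],-0.045)
for n in('scene','top','wrist'): grab(n,'9')
s=cv2.resize(load('scene','9')['color'][160:270,240:340],(400,440),interpolation=cv2.INTER_CUBIC)
w=load('wrist','9')['color'][:,120:392];w=cv2.resize(w,None,fx=440/384,fy=440/384)
cv2.imwrite('pics/crop11.png',np.hstack([w,s]))
```

```text
pos [0.5639 0.0967 0.2559] psi -0.0442 F [ 0.73  0.28 -0.52] T [-0.016 -0.036  0.028] w 0.0855 t 12.55
shift cm [-7.    0.38 -0.41] turn [-0.0048  0.0005  0.0008]
```

View pics/crop11.png

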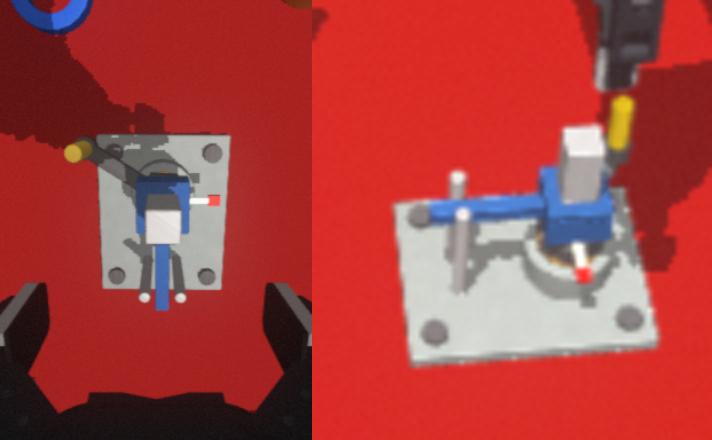

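Emit:
jog_arm(series=[[0,0,0,0,0,-0.125,100],[0,0,0,0,0,-0.125,100],[0,0,0,0,0,-0.125,100],[0,0,0,0,0,-0.125,100],[0,0,0,0,0,-0.125,100],[0,0,0,0,0,-0.125,100],[0,0,0,0,0,-0.125,100],[0,0,0,0,0,-0.125,100],[0,0,0,0,0,0,100]])

```text
t: 13.6
eef_pos: [0.548, 0.0957, 0.2306]
tool_rot: [-0.024, 0.284, 0.959, -0.008]
wrist_force: [0.5, -0.4, 0.1]
width: 0.0521
```

Run:
```python
from h import *
delta([.496,.146,.2],.956)
t=load('top','9');s=load('scene','9');w=load('wrist','9')
out=[]
for n,d,(u,v) in(('t',t,(203,183)),('s',s,(317,187)),('w',w,(120+74*.873,150*.873))):
    m=cv2.inRange(cv2.cvtColor(d['color'],cv2.COLOR_BGR2HSV),(22,120,90),(34,255,255))
    k=np.zeros_like(m);cv2.circle(k,(int(u),int(v)),16,255,-1);m&=k
    ys,xs=np.nonzero(m);print(n,xs.min(),xs.max(),ys.min(),ys.max(),len(xs))
```

```text
pos [0.548  0.0957 0.2306] psi 0.9961 F [ 0.53 -0.41  0.06] T [-0.008 -0.001  0.01 ] w 0.0521 t 13.6
shift cm [6.98 1.48 3.3 ] turn [-0.0301 -0.0401  0.0394]Traceback (most recent call last):
  File "<stdin>", line 8, in <module>
    return umr_minimum(a, axis, None, out, keepdims, initial, where)
ValueError: zero-size array to reduction operation minimum which has no identity
```

Emit:
jog_arm(series=[[3.5,0.7,0,-0.03,-0.04,0.039,100],[3.5,0.7,0,0,0,0,100],[0,0,0,0,0,0,100],[0,0,0,0,0,0,100]])

```text
t: 14.0
eef_pos: [0.4941, 0.1468, 0.2259]
tool_rot: [-0.004, 0.31, 0.951, -0.002]
wrist_force: [0.5, -0.3, -0.1]
width: 0.0516
```

Run:
```python
from h import *
delta([.496,.146,.17],.956)
d=grab('wrist','10');p,R,o=pose();print(p.round(4))
print(proj(d,[.4992,.1437,.1]))
```

```text
pos [0.4941 0.1468 0.2259] psi 0.9401 F [ 0.47 -0.29 -0.13] T [ 0.004  0.018 -0.047] w 0.0516 t 14.0
shift cm [-0.23  0.08  5.59] turn [-0.0058 -0.0056 -0.016 ]
[0.4939 0.1467 0.2258]
[257.18755585 200.6781001 ]
```

View pics/wrist_10.png

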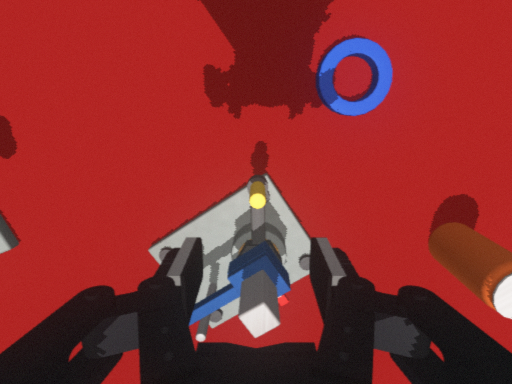

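Run:
```python
from h import *
s=load('scene','0');t=load('top','0')
print('can base scene', onz(s,384,267,0), 'top of can top-view',onz(t,147,99,.11), onz(s,394,241,.11))
```

```text
can base scene [0.7112164  0.27946606 0.        ] top of can top-view [0.69327512 0.27286848 0.11      ] [0.70356865 0.27875874 0.11      ]
```

Emit:
jog_arm(series=[[-0.2,0.1,2.5,-0.006,-0.005,-0.016,100],[0,0,2.5,0,0,0,100],[0,0,0,0,0,0,100]])

```text
t: 14.35
eef_pos: [0.4991, 0.1448, 0.1746]
tool_rot: [0.001, 0.305, 0.952, 0.0]
wrist_force: [-0.2, -0.6, 0.7]
width: 0.0518
```

Run:
```python
from h import *
delta([.496,.146,.09],.956)
```

```text
pos [0.4991 0.1448 0.1746] psi 0.9512 F [-0.25 -0.64  0.69] T [-0.045  0.012 -0.002] w 0.0518 t 14.35
shift cm [ 0.34 -0.1   8.46] turn [ 0.0014  0.0013 -0.0048]
```

Emit:
jog_arm(series=[[0.35,-0.1,2,0,0,-0.005,100],[0,0,2,0,0,0,100],[0,0,0,0,0,0,100]])

```text
t: 14.65
eef_pos: [0.4994, 0.1446, 0.1352]
tool_rot: [0.002, 0.305, 0.952, 0.001]
wrist_force: [-0.6, -0.2, -0.2]
width: 0.052
```

Run:
```python
from h import *
delta([.496,.146,.09],.956)
```

```text
pos [0.4994 0.1446 0.1352] psi 0.9514 F [-0.62 -0.23 -0.2 ] T [ 0.021 -0.019  0.001] w 0.052 t 14.65
shift cm [ 0.37 -0.09  4.52] turn [ 0.0026  0.0033 -0.0046]
```

Emit:
jog_arm(series=[[0.4,-0.1,2,0.002,0.003,-0.005,100],[0.2,0,2,0,0,0,100],[0.2,0,0.2,0,0,0,100]])

```text
t: 14.95
eef_pos: [0.4973, 0.1479, 0.0962]
tool_rot: [0.003, 0.304, 0.953, 0.001]
wrist_force: [-0.7, -0.4, 0.4]
width: 0.0516
```

Run:
```python
from h import *
delta([.496,.146,.09],.956)
grab('wrist','11')
```

```text
pos [0.4973 0.1479 0.0962] psi 0.9532 F [-0.69 -0.4   0.44] T [-0.026  0.004  0.028] w 0.0516 t 14.95
shift cm [-0.   -0.23  0.62] turn [ 0.0047  0.005  -0.0028]
```

View pics/wrist_11.png

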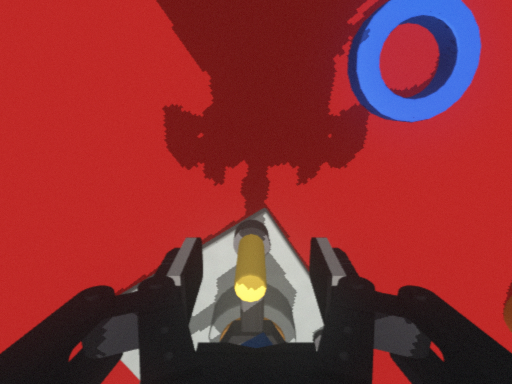

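Emit:
jog_arm(series=[[0,-0.2,0.5,0.004,0.005,-0.003,150],[0,0,0.1,0,0,0,165],[0,0,0,0,0,0,165],[0,0,0,0,0,0,165]], newtons=60)

```text
t: 15.4
eef_pos: [0.4995, 0.1465, 0.0944]
tool_rot: [0.003, 0.303, 0.953, 0.002]
wrist_force: [-0.9, 0.1, -0.4]
width: 0.0301
```

```bash
cat >> h.py <<'E'
AX=np.array([.5646,.0976])
def lev():
    p,R,o=pose(); r=p[:2]-AX; a=np.arctan2(r[1],r[0]); T=np.array([np.sin(a),-np.cos(a)]); ra=r/np.hypot(*r)
    F=o['wrist_force'][:2]; psi=np.arctan2(R[1,1],R[0,1]); rv=Rn.from_matrix(R.T@np.array([[-np.sin(psi),np.cos(psi),0],[np.cos(psi),np.sin(psi),0],[0,0,-1]]).T).as_rotvec()
    # contact angle: rear pad inner face + pin radius
    pin=p[:2]+R[:2,1]*(-o['width']/2+.007); pa=np.arctan2(*(pin-AX)[::-1])
    print(f"t {o['t']:.2f} z {p[2]:.4f} r {np.hypot(*r)*1e3:.1f}mm a {a:.4f} psi+90 {psi+np.pi/2:.4f} Ftan {F@T:.2f} Frad {F@ra:.2f} Fz {o['wrist_force'][2]:.2f} w {o['width']*1e3:.1f} pinang(if pushed) {pa:.4f} tilt {rv.round(4)} Tz {o['wrist_torque'][2]:.3f}")
E
python3 - <<'E'
from h import *
lev()
E
```

```text
t 15.40 z 0.0944 r 81.4mm a 2.4977 psi+90 2.5267 Ftan -0.48 Frad 0.79 Fz -0.44 w 30.1 pinang(if pushed) 2.5965 tilt [ 0.005   0.0045 -0.    ] Tz 0.065
```

Emit:
jog_arm(series=[[0.2,0.3,0.3,0.005,0.004,0,165],[0,0.4,0,0,0,0.05,165],[0,0.4,0,0,0,0.05,165],[0,0.4,0,0,0,0.05,165]])

```text
t: 15.8
eef_pos: [0.5071, 0.1598, 0.0918]
tool_rot: [0.0, 0.376, 0.927, -0.001]
wrist_force: [-0.4, -1.4, 0.3]
width: 0.0303
```

Run:
```python
from h import *
lev(); grab('scene','12');grab('top','12')
t=cv2.resize(load('top','12')['color'][125:200,190:280],(480,400),interpolation=cv2.INTER_CUBIC)
s=cv2.resize(load('scene','12')['color'][160:270,240:340],(320,400),interpolation=cv2.INTER_CUBIC)
cv2.imwrite('pics/crop12.png',np.hstack([t,s]))
```

```text
t 15.80 z 0.0918 r 84.8mm a 2.3170 psi+90 2.3715 Ftan -1.25 Frad -0.69 Fz 0.27 w 30.3 pinang(if pushed) 2.4134 tilt [-0.0012  0.0005  0.    ] Tz -0.036
```

View pics/crop12.png

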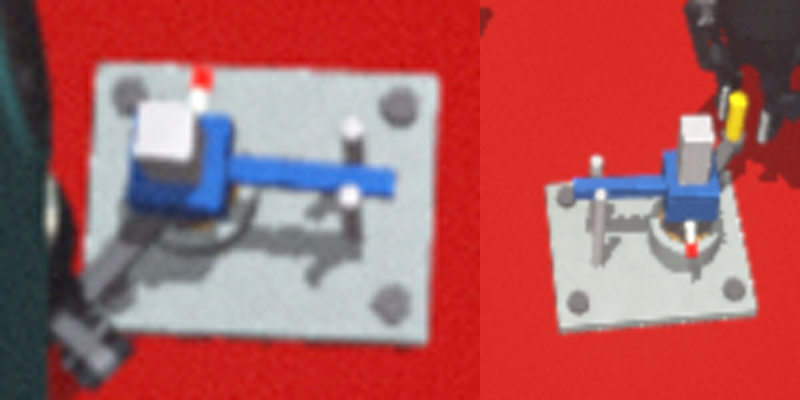

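Emit:
jog_arm(series=[[0,0.4,0,0,0,0.08,165],[0,0.4,0,0,0,0.07,165],[0,0.4,0,0,0,0.05,165],[0,0.4,0,0,0,0.05,165],[0,0.4,0,0,0,0.05,165]])

```text
t: 16.4
eef_pos: [0.5209, 0.1719, 0.0911]
tool_rot: [-0.001, 0.51, 0.86, -0.003]
wrist_force: [-1.3, -1.4, 0.4]
width: 0.0297
```

Run:
```python
from h import *
lev()
```

```text
t 16.40 z 0.0911 r 86.2mm a 2.1020 psi+90 2.0712 Ftan -1.82 Frad -0.55 Fz 0.42 w 29.7 pinang(if pushed) 2.1925 tilt [-0.0056  0.0006  0.    ] Tz 0.045
```

Emit:
jog_arm(series=[[-0.1,0.4,0,0,0,0.03,165],[-0.1,0.4,0,-0.004,0,0.04,165],[0,0.4,0,0,0,0.05,165],[0,0.4,0,0,0,0.05,165],[0,0.4,0,0,0,0.05,165]])

```text
t: 16.9
eef_pos: [0.5367, 0.1782, 0.09]
tool_rot: [-0.003, 0.602, 0.799, -0.004]
wrist_force: [-0.9, -0.2, 0.5]
width: 0.03
```

Run:
```python
from h import *
lev()
```

```text
t 16.90 z 0.0900 r 85.3mm a 1.9046 psi+90 1.8504 Ftan -0.91 Frad 0.11 Fz 0.50 w 30.0 pinang(if pushed) 1.9976 tilt [-0.0092  0.0006  0.    ] Tz -0.016
```

Emit:
jog_arm(series=[[-0.1,0.3,0,-0.008,0,0.01,165],[0,0.3,0,0,0,0.025,165],[0,0.3,0,0,0,0.035,165]])

```text
t: 17.2
eef_pos: [0.5443, 0.1797, 0.0894]
tool_rot: [-0.001, 0.629, 0.777, -0.001]
wrist_force: [-1.6, 0.1, 0.6]
width: 0.0299
```

Run:
```python
from h import *
lev()
```

```text
t 17.20 z 0.0894 r 84.5mm a 1.8130 psi+90 1.7810 Ftan -1.49 Frad 0.44 Fz 0.63 w 29.9 pinang(if pushed) 1.9064 tilt [-0.0037  0.0002  0.    ] Tz -0.001
```

Emit:
jog_arm(series=[[0,0.3,0,-0.004,0,0.02,165],[0,0.3,0,0,0,0.03,165],[0,0.3,0,0,0,0.035,165]])

```text
t: 17.5
eef_pos: [0.5527, 0.1814, 0.0892]
tool_rot: [-0.0, 0.662, 0.749, -0.0]
wrist_force: [-0.1, -0.5, 0.6]
width: 0.0303
```

Run:
```python
from h import *
lev()
```

```text
t 17.50 z 0.0892 r 84.7mm a 1.7114 psi+90 1.6938 Ftan -0.13 Frad -0.53 Fz 0.60 w 30.3 pinang(if pushed) 1.8070 tilt [-0.0006  0.      0.    ] Tz -0.059
```

Emit:
jog_arm(series=[[0,0.3,0,0,0,0.025,165],[0,0.3,0,0,0,0.035,165],[0,0.3,0,0,0,0.035,165]])

```text
t: 17.8
eef_pos: [0.5618, 0.1824, 0.0892]
tool_rot: [-0.0, 0.698, 0.716, -0.0]
wrist_force: [-1.5, -0.4, -0.1]
width: 0.0299
```

Run:
```python
from h import *
lev()
```

```text
t 17.80 z 0.0892 r 84.9mm a 1.6038 psi+90 1.5955 Ftan -1.50 Frad -0.38 Fz -0.13 w 29.9 pinang(if pushed) 1.6975 tilt [-0.0011 -0.     -0.    ] Tz 0.001
```

Emit:
jog_arm(series=[[0,0.3,0,0,0,0.035,165],[0,0.3,0,0,0,0.035,165]])

```text
t: 18.0
eef_pos: [0.5681, 0.1825, 0.0892]
tool_rot: [-0.0, 0.724, 0.69, -0.0]
wrist_force: [-0.8, -0.9, 0.6]
width: 0.03
```

Run:
```python
from h import *
lev()
```

```text
t 18.00 z 0.0892 r 84.9mm a 1.5300 psi+90 1.5228 Ftan -0.76 Frad -0.93 Fz 0.61 w 30.0 pinang(if pushed) 1.6240 tilt [-0.0011  0.0001  0.    ] Tz -0.011
```

Emit:
jog_arm(series=[[0,0.3,0,0,0,0.035,165],[0,0.3,0,0,0,0.035,165]])

```text
t: 18.2
eef_pos: [0.5743, 0.182, 0.0891]
tool_rot: [-0.0, 0.748, 0.663, -0.001]
wrist_force: [-1.6, 0.3, 2.2]
width: 0.03
```

Run:
```python
from h import *
lev()
```

```text
t 18.20 z 0.0891 r 85.0mm a 1.4565 psi+90 1.4503 Ftan -1.62 Frad 0.09 Fz 2.18 w 30.0 pinang(if pushed) 1.5505 tilt [-0.0013  0.0003  0.    ] Tz -0.001
```

Emit:
jog_arm(series=[[0,0.3,0,0,0,0.035,165],[0,0.3,0,0,0,0.035,165]])

```text
t: 18.4
eef_pos: [0.5805, 0.1812, 0.0891]
tool_rot: [-0.0, 0.772, 0.636, -0.001]
wrist_force: [-1.5, -0.4, 0.4]
width: 0.0298
```

Run:
```python
from h import *
lev()
d=grab('wrist','13');cv2.imwrite('pics/w13.png',np.clip(d['color'][180:,140:380]*1.4,0,255).astype(np.uint8).repeat(2,0).repeat(2,1))
```

```text
t 18.40 z 0.0891 r 85.1mm a 1.3825 psi+90 1.3776 Ftan -1.37 Frad -0.69 Fz 0.41 w 29.8 pinang(if pushed) 1.4750 tilt [-0.0013  0.0004  0.    ] Tz -0.009
```

View pics/w13.png

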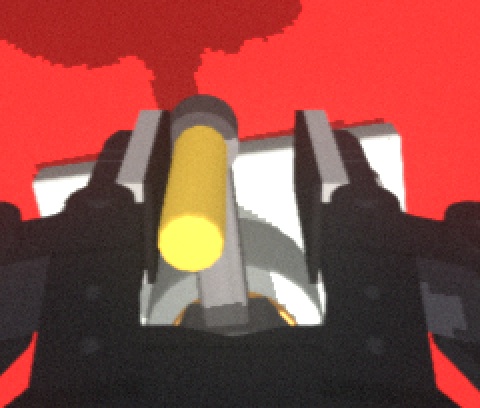

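Emit:
jog_arm(series=[[0,0.3,0,0,0,0.035,165],[0,0.2,0,0,0,0.025,165]])

```text
t: 18.65
eef_pos: [0.586, 0.18, 0.089]
tool_rot: [-0.0, 0.791, 0.611, -0.0]
wrist_force: [-1.5, 0.1, 0.5]
width: 0.03
```

Run:
```python
from h import *
lev()
```

```text
t 18.65 z 0.0890 r 85.2mm a 1.3166 psi+90 1.3151 Ftan -1.51 Frad -0.33 Fz 0.53 w 30.0 pinang(if pushed) 1.4104 tilt [-0.0009  0.0003  0.    ] Tz 0.020
```

Emit:
jog_arm(series=[[0,0.3,0,0,0,0.035,165]])

```text
t: 18.75
eef_pos: [0.5887, 0.1793, 0.0889]
tool_rot: [-0.0, 0.802, 0.597, -0.001]
wrist_force: [-2.2, -0.1, 0.6]
width: 0.0302
```

Emit:
jog_arm(series=[[0,0.2,0,0,0,0.025,165]])

```text
t: 18.85
eef_pos: [0.5907, 0.1787, 0.0889]
tool_rot: [-0.0, 0.81, 0.586, -0.001]
wrist_force: [-1.5, 0.4, 1.0]
width: 0.0298
```

Run:
```python
from h import *
lev()
```

```text
t 18.85 z 0.0889 r 85.2mm a 1.2587 psi+90 1.2534 Ftan -1.51 Frad -0.10 Fz 1.05 w 29.8 pinang(if pushed) 1.3514 tilt [-0.0013  0.0005  0.    ] Tz -0.036
```

Emit:
jog_arm(series=[[0,0.2,0,0,0,0.025,165]])

```text
t: 18.95
eef_pos: [0.5927, 0.178, 0.0889]
tool_rot: [-0.0, 0.818, 0.576, -0.001]
wrist_force: [-0.9, -0.1, -0.7]
width: 0.0306
```

Emit:
jog_arm(series=[[0,0.2,0,0,0,0.025,165]])

```text
t: 19.05
eef_pos: [0.5946, 0.1773, 0.0889]
tool_rot: [-0.0, 0.825, 0.565, -0.001]
wrist_force: [-0.9, 0.2, 0.3]
width: 0.0304
```

Run:
```python
from h import *
lev()
```

```text
t 19.05 z 0.0889 r 85.2mm a 1.2110 psi+90 1.2007 Ftan -0.95 Frad -0.14 Fz 0.34 w 30.4 pinang(if pushed) 1.3067 tilt [-0.0015  0.0006  0.    ] Tz -0.021
```

Run:
```python
from h import *
grab('scene','14');grab('top','14')
t=cv2.resize(load('top','14')['color'][125:200,190:280],(480,400),interpolation=cv2.INTER_CUBIC)
s=cv2.resize(load('scene','14')['color'][160:270,240:340],(320,400),interpolation=cv2.INTER_CUBIC)
cv2.imwrite('pics/crop14.png',np.hstack([t,s]))
```

```text
(no output)
```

View pics/crop14.png

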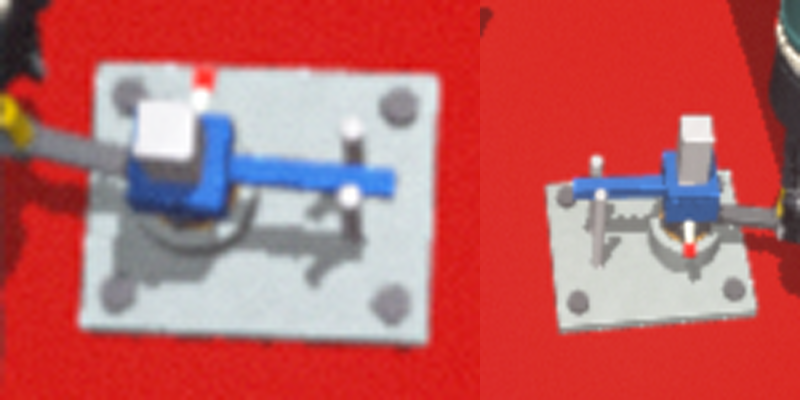

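Emit:
jog_arm(series=[[0,0.2,0,0,0,0.025,165]])

```text
t: 19.25
eef_pos: [0.5965, 0.1766, 0.0888]
tool_rot: [-0.0, 0.832, 0.555, -0.001]
wrist_force: [-0.4, 0.7, 0.6]
width: 0.03
```

Emit:
jog_arm(series=[[0,0.2,0,0,0,0.025,165]])

```text
t: 19.35
eef_pos: [0.5984, 0.1758, 0.0888]
tool_rot: [-0.0, 0.84, 0.543, -0.001]
wrist_force: [-0.9, -0.5, -0.4]
width: 0.03
```

Run:
```python
from h import *
lev()
```

```text
t 19.35 z 0.0888 r 85.2mm a 1.1626 psi+90 1.1488 Ftan -0.66 Frad -0.85 Fz -0.37 w 30.0 pinang(if pushed) 1.2562 tilt [-0.0015  0.0006  0.    ] Tz 0.033
```

Emit:
jog_arm(series=[[0,0.2,0,0,0,0.022,165]])

```text
t: 19.45
eef_pos: [0.6003, 0.1749, 0.0888]
tool_rot: [-0.001, 0.846, 0.533, -0.001]
wrist_force: [-0.9, 0.0, 0.3]
width: 0.0305
```

Emit:
jog_arm(series=[[0,0.2,0,0,0,0.022,165]])

```text
t: 19.55
eef_pos: [0.6022, 0.1741, 0.0888]
tool_rot: [-0.001, 0.852, 0.523, -0.001]
wrist_force: [-0.4, 0.3, 0.4]
width: 0.0303
```

Run:
```python
from h import *
lev()
```

```text
t 19.55 z 0.0888 r 85.2mm a 1.1134 psi+90 1.1008 Ftan -0.52 Frad 0.08 Fz 0.38 w 30.3 pinang(if pushed) 1.2084 tilt [-0.0017  0.0007  0.    ] Tz -0.006
```

Run:
```python
from h import *
d=grab('wrist','15');w=np.clip(d['color'][150:,140:380]*1.4,0,255).astype(np.uint8)
w=cv2.resize(w,(400,390)); s=grab('scene','15');s=cv2.resize(s['color'][160:270,240:340],(355,390),interpolation=cv2.INTER_CUBIC)
cv2.imwrite('pics/w15.png',np.hstack([w,s]))
```

```text
(no output)
```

View pics/w15.png

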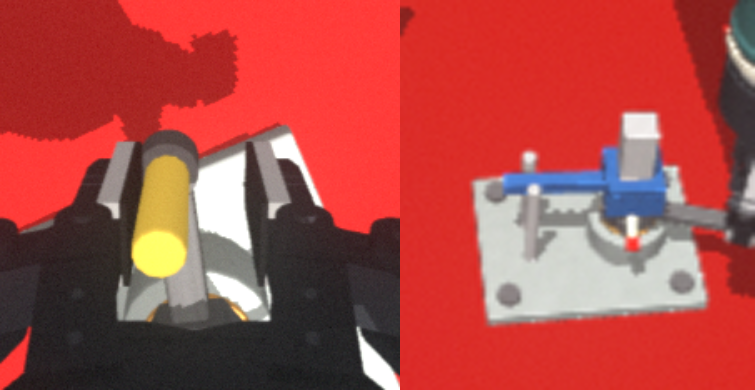

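Run:
```python
from h import *
d=load('wrist','15');X=onz(d,235.4,302.4,.1);r=X[:2]-AX;print(X,np.hypot(*r),np.arctan2(r[1],r[0]))
for n in('10','13'):
    d=load('wrist',n); hs=cv2.cvtColor(d['color'],cv2.COLOR_BGR2HSV); m=cv2.inRange(hs,(24,140,225),(34,255,255)); ys,xs=np.nonzero(m); print(n,len(xs),xs.min(),xs.max(),ys.min(),ys.max())
# start angle from wrist 10 & 4
d=load('wrist','10');X=onz(d,257.5,201,.1);r=X[:2]-AX;print(X,np.hypot(*r),np.arctan2(r[1],r[0]))
s=load('scene','15');s0=load('scene','0');s9=load('scene','9')
for n in('0','9','12','14','15'):
    s=load('scene',n); hs=cv2.cvtColor(s['color'],cv2.COLOR_BGR2HSV)
    c=s['color'][215:240,295:322].astype(int); m=((c[...,2]>215)&(c[...,1]<75)&(c[...,0]<70)).astype(np.uint8)
    # pointer tip red is brighter; print patch around
    X=proj(s,[.6124,.0954,.065]);print(n,X)
```

```text
[0.59292451 0.17331639 0.1       ] 0.0808408938673258 1.2128264642108226
10 26 250 264 194 206
13 23 228 244 289 298
[0.49957022 0.14374406 0.1       ] 0.07973799225814404 2.5244637205989955
0 [307.53189157 228.95482114]
9 [307.53189157 228.95482114]
12 [307.53189157 228.95482114]
14 [307.53189157 228.95482114]
15 [307.53189157 228.95482114]
```

Run:
```python
from h import *
L=[]
for n in('0','9','12','15'):
    s=load('scene',n)['color'][205:245,285:330]; L.append(cv2.resize(s,None,fx=8.5,fy=8.5,interpolation=cv2.INTER_CUBIC)[:290])
cv2.imwrite('pics/ptr.png',np.vstack([np.hstack(L[:2]),np.hstack(L[2:])]))
```

```text
(no output)
```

View pics/ptr.png

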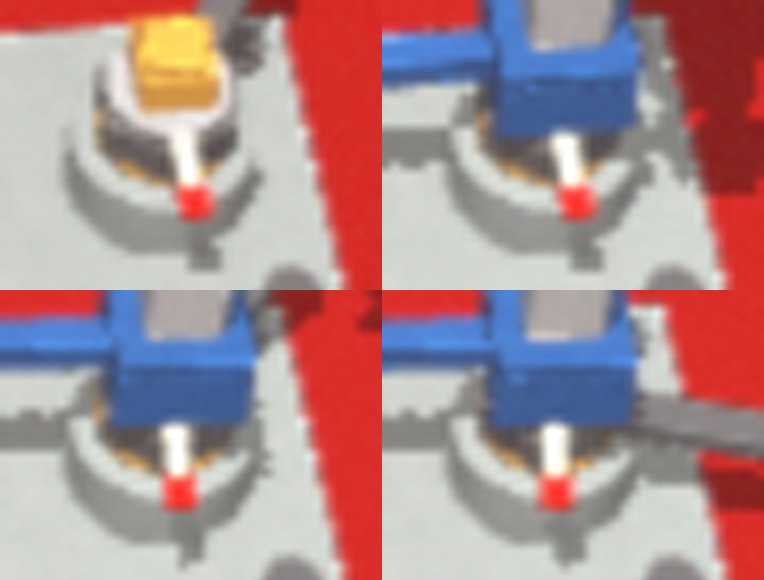

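Emit:
jog_arm(series=[[0,0.2,0,0,0,0.022,165]])

```text
t: 19.75
eef_pos: [0.6037, 0.1733, 0.0887]
tool_rot: [-0.001, 0.858, 0.514, -0.001]
wrist_force: [-2.6, 1.8, 1.8]
width: 0.0303
```

Emit:
jog_arm(series=[[0,0.2,0,0,0,0.022,165]])

```text
t: 19.85
eef_pos: [0.6046, 0.1727, 0.0886]
tool_rot: [-0.002, 0.864, 0.503, -0.002]
wrist_force: [-3.9, 2.7, 2.8]
width: 0.0301
```

Run:
```python
from h import *
lev()
```

```text
t 19.85 z 0.0886 r 85.0mm a 1.0816 psi+90 1.0546 Ftan -4.74 Frad 0.52 Fz 2.83 w 30.1 pinang(if pushed) 1.1755 tilt [-0.0045  0.0014  0.    ] Tz -0.023
```

Emit:
jog_arm(series=[[0,0.25,0,-0.003,0,0.01,165]])

```text
t: 19.95
eef_pos: [0.6058, 0.172, 0.0885]
tool_rot: [-0.001, 0.867, 0.498, -0.002]
wrist_force: [-4.2, 3.6, 3.8]
width: 0.0303
```

Run:
```python
from h import *
lev()
```

```text
t 19.95 z 0.0885 r 85.1mm a 1.0648 psi+90 1.0423 Ftan -5.42 Frad 1.11 Fz 3.84 w 30.3 pinang(if pushed) 1.1600 tilt [-0.0037  0.0015  0.    ] Tz -0.076
```

Emit:
jog_arm(series=[[0,0.25,0,-0.003,0,0.01,165]])

```text
t: 20.05
eef_pos: [0.607, 0.1715, 0.0885]
tool_rot: [-0.001, 0.87, 0.493, -0.001]
wrist_force: [-4.7, 4.4, 4.3]
width: 0.0303
```

Run:
```python
from h import *
lev()
```

```text
t 20.05 z 0.0885 r 85.2mm a 1.0496 psi+90 1.0304 Ftan -6.27 Frad 1.47 Fz 4.25 w 30.3 pinang(if pushed) 1.1446 tilt [-0.003   0.0015  0.    ] Tz -0.049
```

Emit:
jog_arm(series=[[0,0.35,0,-0.003,0,0.022,165],[0,0.35,0,0,0,0.022,165]])

```text
t: 20.25
eef_pos: [0.6103, 0.1696, 0.0884]
tool_rot: [-0.002, 0.882, 0.472, -0.002]
wrist_force: [-6.3, 4.4, 4.4]
width: 0.0302
```

Run:
```python
from h import *
lev()
```

```text
t 20.25 z 0.0884 r 85.2mm a 1.0053 psi+90 0.9822 Ftan -7.68 Frad 0.28 Fz 4.44 w 30.2 pinang(if pushed) 1.0997 tilt [-0.0056  0.0023  0.    ] Tz -0.063
```

Emit:
jog_arm(series=[[0,0.35,0,-0.003,0,0.022,165],[0,0.35,0,0,0,0.022,165]])

```text
t: 20.45
eef_pos: [0.6129, 0.1677, 0.0883]
tool_rot: [-0.003, 0.893, 0.45, -0.004]
wrist_force: [-5.7, 4.8, 3.9]
width: 0.0301
```

Run:
```python
from h import *
lev()
```

```text
t 20.45 z 0.0883 r 85.1mm a 0.9671 psi+90 0.9335 Ftan -7.39 Frad 0.74 Fz 3.90 w 30.1 pinang(if pushed) 1.0610 tilt [-0.0094  0.0036  0.    ] Tz -0.053
```

Run:
```python
from h import *
for i in range(4): ctrl.get_image('wrist'); lev()
```

```text
t 20.50 z 0.0883 r 85.2mm a 0.9626 psi+90 0.9320 Ftan -8.06 Frad 1.52 Fz 3.90 w 30.3 pinang(if pushed) 1.0577 tilt [-0.0093  0.0035  0.    ] Tz -0.006
t 20.55 z 0.0883 r 85.2mm a 0.9642 psi+90 0.9335 Ftan -8.65 Frad 0.32 Fz 4.20 w 30.0 pinang(if pushed) 1.0575 tilt [-0.0093  0.0035  0.    ] Tz -0.012
t 20.60 z 0.0883 r 85.2mm a 0.9645 psi+90 0.9341 Ftan -7.53 Frad 0.73 Fz 4.23 w 30.5 pinang(if pushed) 1.0606 tilt [-0.0092  0.0034  0.    ] Tz -0.066
t 20.65 z 0.0883 r 85.2mm a 0.9645 psi+90 0.9343 Ftan -7.25 Frad 0.94 Fz 4.81 w 30.1 pinang(if pushed) 1.0587 tilt [-0.009   0.0034  0.    ] Tz -0.103
```

Emit:
jog_arm(series=[[0,0.4,0,-0.008,0.003,0.01,165]])

```text
t: 20.75
eef_pos: [0.6147, 0.1666, 0.0883]
tool_rot: [-0.002, 0.895, 0.445, -0.001]
wrist_force: [-6.7, 6.4, 5.6]
width: 0.0307
```

Run:
```python
from h import *
lev()
```

```text
t 20.75 z 0.0883 r 85.3mm a 0.9434 psi+90 0.9227 Ftan -9.20 Frad 1.23 Fz 5.61 w 30.7 pinang(if pushed) 1.0408 tilt [-0.0048  0.0007  0.    ] Tz -0.082
```

Emit:
jog_arm(series=[[0,0.4,0,-0.005,0.002,0.015,165]])

```text
t: 20.85
eef_pos: [0.616, 0.1657, 0.0882]
tool_rot: [-0.002, 0.899, 0.438, -0.0]
wrist_force: [-7.0, 6.1, 5.0]
width: 0.0297
```

Run:
```python
from h import *
lev()
for i in range(3): ctrl.get_image('wrist'); lev()
```

```text
t 20.85 z 0.0882 r 85.3mm a 0.9246 psi+90 0.9057 Ftan -9.30 Frad 0.69 Fz 5.00 w 29.7 pinang(if pushed) 1.0164 tilt [-0.0038 -0.0009 -0.    ] Tz -0.097
t 20.90 z 0.0882 r 85.3mm a 0.9217 psi+90 0.9045 Ftan -9.82 Frad 0.94 Fz 4.99 w 30.2 pinang(if pushed) 1.0160 tilt [-0.0036 -0.0011 -0.    ] Tz -0.035
t 20.95 z 0.0882 r 85.3mm a 0.9229 psi+90 0.9056 Ftan -9.26 Frad 1.19 Fz 5.50 w 29.9 pinang(if pushed) 1.0159 tilt [-0.0037 -0.001  -0.    ] Tz -0.046
t 21.00 z 0.0883 r 85.3mm a 0.9230 psi+90 0.9060 Ftan -8.84 Frad 1.31 Fz 5.58 w 30.6 pinang(if pushed) 1.0201 tilt [-0.0036 -0.001  -0.    ] Tz -0.050
```

Emit:
jog_arm(series=[[0,0.28,0,-0.003,0,0.01,165]])

```text
t: 21.1
eef_pos: [0.6163, 0.1654, 0.0882]
tool_rot: [-0.002, 0.902, 0.432, -0.001]
wrist_force: [-6.7, 6.6, 5.2]
width: 0.0303
```

Run:
```python
from h import *
lev()
for i in range(3): ctrl.get_image('wrist'); lev()
```

```text
t 21.10 z 0.0882 r 85.2mm a 0.9195 psi+90 0.8944 Ftan -9.35 Frad 1.15 Fz 5.24 w 30.3 pinang(if pushed) 1.0143 tilt [-0.0049 -0.0003 -0.    ] Tz -0.051
t 21.15 z 0.0882 r 85.3mm a 0.9183 psi+90 0.8935 Ftan -9.13 Frad 0.99 Fz 4.96 w 30.2 pinang(if pushed) 1.0125 tilt [-0.0049 -0.0003 -0.    ] Tz -0.097
t 21.20 z 0.0882 r 85.3mm a 0.9189 psi+90 0.8942 Ftan -8.53 Frad 1.33 Fz 6.53 w 30.2 pinang(if pushed) 1.0133 tilt [-0.0049 -0.0004 -0.    ] Tz -0.016
t 21.25 z 0.0882 r 85.3mm a 0.9193 psi+90 0.8944 Ftan -9.40 Frad 1.15 Fz 5.23 w 29.8 pinang(if pushed) 1.0113 tilt [-0.0049 -0.0004 -0.    ] Tz -0.043
```

Emit:
jog_arm(series=[[0,0.4,0,-0.004,0,0,165]])

```text
t: 21.35
eef_pos: [0.6174, 0.1647, 0.0882]
tool_rot: [-0.002, 0.902, 0.432, -0.001]
wrist_force: [-6.5, 8.6, 5.1]
width: 0.03
```

Run:
```python
from h import *
lev()
for i in range(3): ctrl.get_image('wrist'); lev()
```

```text
t 21.35 z 0.0882 r 85.3mm a 0.9043 psi+90 0.8929 Ftan -10.38 Frad 2.72 Fz 5.09 w 30.0 pinang(if pushed) 0.9979 tilt [-0.0054 -0.     -0.    ] Tz -0.058
t 21.40 z 0.0883 r 85.5mm a 0.8998 psi+90 0.8927 Ftan -9.57 Frad 1.56 Fz 4.78 w 30.3 pinang(if pushed) 0.9947 tilt [-0.005  -0.0003 -0.    ] Tz -0.096
t 21.45 z 0.0882 r 85.4mm a 0.9010 psi+90 0.8927 Ftan -9.57 Frad 1.88 Fz 5.75 w 29.9 pinang(if pushed) 0.9935 tilt [-0.0051 -0.0002 -0.    ] Tz -0.056
t 21.50 z 0.0882 r 85.4mm a 0.9011 psi+90 0.8928 Ftan -9.07 Frad 1.48 Fz 5.28 w 30.1 pinang(if pushed) 0.9949 tilt [-0.005  -0.0002 -0.    ] Tz -0.074
```

Emit:
jog_arm(series=[[0,-0.4,0,0,0,0,165],[0,-0.3,0,0.003,0,0,140],[0,0,0,0,0,0,110],[0,0,0,0,0,0,110]])

```text
t: 21.9
eef_pos: [0.6134, 0.1692, 0.0886]
tool_rot: [-0.003, 0.902, 0.431, -0.0]
wrist_force: [-0.4, 0.7, -0.0]
width: 0.0491
```

Run:
```python
from h import *
lev();d=grab('wrist','16')
```

```text
t 21.90 z 0.0886 r 86.7mm a 0.9727 psi+90 0.8914 Ftan -0.70 Frad 0.39 Fz -0.03 w 49.1 pinang(if pushed) 1.1685 tilt [-0.0057 -0.0019 -0.    ] Tz -0.051
```

View pics/wrist_16.png

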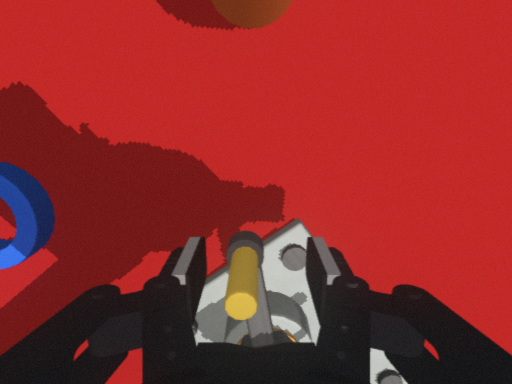

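Emit:
jog_arm(series=[[0,-0.2,-1.5,-0.005,0,0,110],[0,0,-3,0,0,0,110],[0,0,-4,0,0,0,110],[0,0,-4,0,0,0,110],[0,0,-4,0,0,0,110],[0,0,-2,0,0,0,110],[0,0,0,0,0,0,110]])

```text
t: 22.65
eef_pos: [0.6126, 0.1691, 0.2866]
tool_rot: [0.001, 0.903, 0.43, 0.003]
wrist_force: [-0.1, -0.1, -0.6]
width: 0.0485
```

Run:
```python
from h import *
lev()
for n in('scene','top','wrist'): grab(n,'17')
d=load('wrist','17')
s=cv2.resize(load('scene','17')['color'][160:270,240:340],(355,390),interpolation=cv2.INTER_CUBIC)
w=cv2.resize(d['color'][:,100:420],(325,390));cv2.imwrite('pics/c17.png',np.hstack([w,s]))
```

```text
t 22.65 z 0.2866 r 86.1mm a 0.9799 psi+90 0.8888 Ftan -0.02 Frad -0.15 Fz -0.58 w 48.5 pinang(if pushed) 1.1734 tilt [ 0.0043 -0.004   0.    ] Tz -0.064
```

View pics/c17.png

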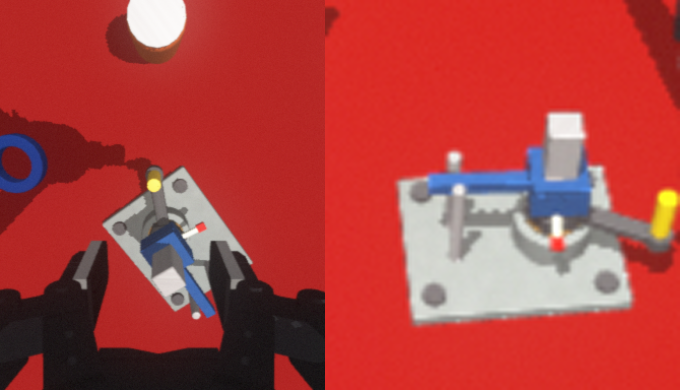

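Run:
```python
from h import *
d=load('wrist','17')
x0,y0,f=220,160,6
cv2.imwrite('pics/c18.png',cv2.resize(d['color'][y0:y0+90,x0:x0+110],None,fx=f,fy=f,interpolation=cv2.INTER_CUBIC))
```

```text
(no output)
```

View pics/c18.png

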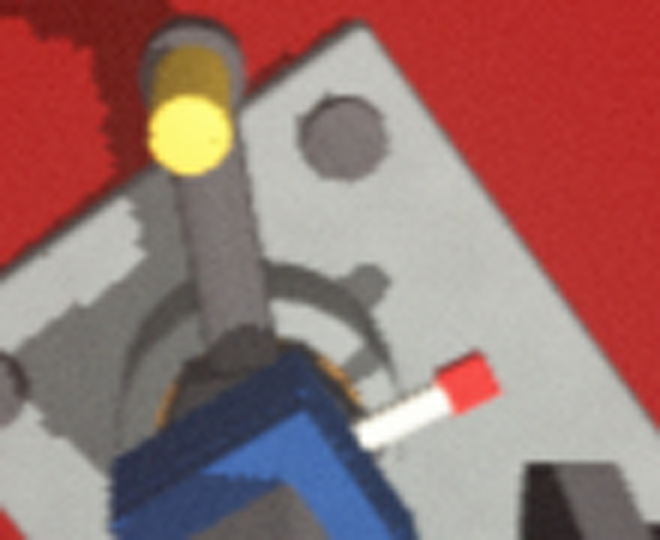

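Run:
```python
from h import *
d=load('wrist','17')
P=lambda u,v,z:onz(d,220+(u-3)/6,160+(v-3)/6,z)
X=P(190,135,.1);r=X[:2]-AX;print('pin',X,np.hypot(*r),np.arctan2(r[1],r[0]))
X=P(492,374,.065);r=X[:2]-AX;print('tip',X,np.hypot(*r),np.arctan2(r[1],r[0]))
a,b=P(362,438,.065),P(492,374,.065);print(np.arctan2(b[1]-a[1],b[0]-a[0]))
e=load('wrist','4');Q=lambda u,v,z:onz(e,160+(u-1)/3,(v-1)/3,z)
X=Q(473,241,.065);r=X[:2]-AX;print('tip0',np.arctan2(r[1],r[0]));a,b=Q(378,239,.065),X;print(np.arctan2(b[1]-a[1],b[0]-a[0]))
# bystanders unchanged
a=load('top','0')['color'];b=load('top','17')['color']
for n,(u0,v0,u1,v1) in dict(tape=(130,175,175,218),bin=(330,55,405,140),can=(130,80,172,126)).items(): print(n,np.abs(a[v0:v1,u0:u1].astype(int)-b[v0:v1,u0:u1]).mean().round(1))
```

```text
pin [0.6044094 0.1674201 0.1      ] 0.08037184747984018 1.0525987225427424
tip [0.6132914  0.08849462 0.065     ] 0.0495354465627266 -0.1848666991604253
-0.18790386384900393
tip0 -0.057110511793687785
-0.05034784812134701
tape 65.7
bin 8.1
can 80.1
```

View pics/top_17.png

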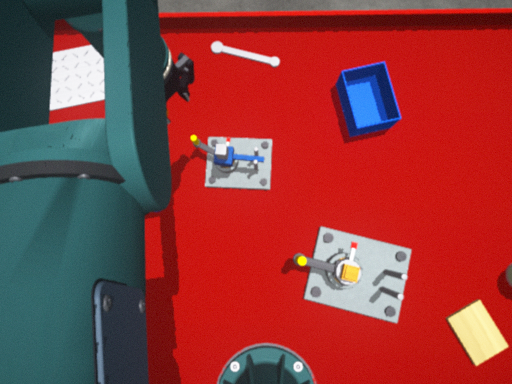

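Run:
```python
from h import *
a=load('scene','0')['color'];b=load('scene','17')['color']
for n,(u0,v0,u1,v1) in dict(tape=(340,178,375,208),bin=(135,248,205,330),can=(370,230,406,272)).items(): print(n,np.abs(a[v0:v1,u0:u1].astype(int)-b[v0:v1,u0:u1]).mean().round(1))
cv2.imwrite('pics/s17.png',b)
```

```text
tape 30.7
bin 2.7
can 2.7
```

View pics/s17.png

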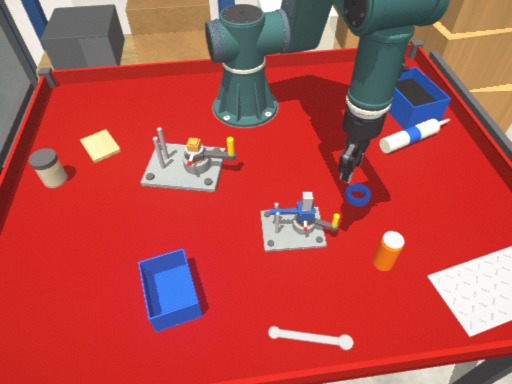

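```bash
python3 -c "
from bench import ctrl
print(ctrl.observe()['t']);print(ctrl.hand_in())"
```

```text
22.8
the job is handed in; nothing more can be done
None
```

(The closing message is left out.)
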